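# Sort the laser-marked batch

## Robot

A 6-joint arm with a two-finger parallel gripper is mounted at the origin on the work surface. World frame = base frame: x ahead of the robot, y to its left, z up, the work surface at z = 0. Lengths are in m, angles in rad, forces in N, time in s.
With the tool pointing down it reaches from about 0.25 to 0.725 m from the base axis. Payload 4 kg.
Tool frame: the origin (TCP) lies on the centre line of the jaws, within the pads' length; the fingertips stand 22 mm ahead of it and the grasp point (between the pads) lies 3 mm ahead of it (bot.tip_reach is the distance from the TCP to the fingertips, in m); z points along the fingers, y is the line along which they close (so a half turn about z gives the same grasp; the last joint's range is limited). The gripper opens to 85 mm and grips with 20 to 120 N. Pads are 22 mm wide; open, the fingers measure 114 mm over their backs; the gripper's body (76 mm by 85 mm) begins 54 mm behind the grasp point. The pads swing forward as they close: fully open they stand 13 mm farther back than shut.
Start: joints at [-1.18, 0.241, 0.005, 1.335, 0, 1.571], TCP at [0.19, -0.462, 0.253] pointing down, gripper open.
Joint ranges: [-2.72, 2.72], [-1.05, 1.87], [-1.09, 1.28], [-1.99, 2.15], [-1.42, 1.44], [-3.14, 3.14]. Speed limits (rad/s): [2.79, 2.79, 3.14, 3.14, 3.14, 3.14].

## Interface

Orientations are given as a unit quaternion [x, y, z, w].
In Python, from workcell import bot gives the robot as it stands. The module is installed in compiled form; this text tells all that it offers.
- The arm moves only by the tool apply_moves, never from a script. Its argument "commands" is a list of rows, each a list of 4 numbers: the shift along the tool's x, y, z scaled (see below), then the turn about the tool's z scaled (see below). In form: [[tx, ty, tz, roll], ...]. A call has exactly 5 rows; each row shifts and turns the commanded pose from where the row before left it, along the tool's axes as they then stand; what a row does not reach is not made up. The controller multiplies each number of a shift by 20 mm and each number of a turn by 60 degrees. A row lasts 1/12 s, in which the tool goes at most 41.7 mm and 7.16 degrees, less where a joint would pass 70% of its speed; a pose out of reach is approached as far as the arm can. A call with a number of a shift or a turn outside -1 to 1 is refused whole. A call with a gripper value outside its range is refused whole. "claw" is the closure, from 0 (fully open) to 1 (shut), set as the call begins (left out, the last holds). The fingers move at their own pace and stop on an object; the grip force is fixed at half the most. Time passes only in rows, so rows that do not move let the fingers close, or fill a call up. It gives the time, the measured TCP pose, the force, the opening and the grip force at its end, in the units of the state.
- bot.get_obs(): the state, without advancing time (a new reading comes with each control period).
- bot.camera(name): name is "scene" or "top" or "wrist"; returns a dict with "image" (420x560x3 uint8, blue, green, red), "camera_matrix" (3x3 intrinsics, pixels), "R" (3x3) and "t" (3): a world point X has camera coordinates R X + t. Camera axes: x right, y down, z forward; pixel columns grow to the right and rows downward; lengths in m; the calibration is good to about 2 mm. A picture is of the moment at which its call begins. There is no depth.
- bot.job_done(): hands the job in; it is judged then, once.
The state is a dict: "clock": time; "joint_pos": joint angles; "joint_vel": joint speeds; "tau": joint torques, N m; "eef_pos": TCP position; "tool_rot": TCP orientation; "ft_force": force on the tool from outside, world axes, zero at the start; "ft_torque": the same for the moment, N m; "grip_width": finger opening in m; "grasp_force": force on a finger pad.
Only numpy, scipy, OpenCV 4.12 (cv2) and the standard library are available. Lean on these libraries where they do the work, as an engineer would, in place of code of your own. Each camera call takes 0.05 s, during which the arm holds its last target. There are 200 camera calls.

## Task

The laser-marked batch lies mixed on the perforated bed plate. Lift the lid of the grey case open until it rests back on its stop and leave it open for the inspector, and sort every piece of the batch: the rectangular bars into the case, the round tins into the square tray, and the U-channels into the round dish. Do not disturb the step gauge or the other things on the table.

Things in the scene. Friction and masses are not known exactly. Their poses are not given: they have to be found in the camera images.
- bed: perforated dark steel bed plate, 340 x 340 x 8 mm, fixed flat on the table; the mixed batch lies on it, and so does the gauge. Origin: centre of its underside (its top is 8 mm up)
- case: grey steel case, fixed, 140 (x) x 240 (y) x 60 mm high without the lid, walls and floor 4 mm; origin at the centre of its underside, lid hinged on its +x long side
- case_in (a point): centre of the case's inner floor, 4 mm above the table; inside it measures 132 (x) x 232 (y) mm, the rim is 56 mm above this point; axes as case
- lid (a joint): hinge of the case's lid, rad: 0 shut, 1.85 resting back on its stop, 16 degrees past upright; a loose hinge: let go before upright it falls shut, after upright it falls back onto the stop
- lid_tab (a point): point to grip on the black lift tab of the lid; the tab is a flat bar 22 mm wide (along y of the case), 12 mm thick, that stands out 48 mm from the middle of the lid's front edge; this point lies 32 mm beyond that edge and 172 mm from the hinge axis; turns with the lid (shut: axes as case)
- lid_hinge (a point): middle of the lid's hinge axis (along y of the case), 60 mm above the table; the lid plate is 140 x 240 x 5 mm
- tray: square black plastic tray, fixed, 155 x 155 mm, 30 mm high, walls and floor 4 mm; origin at the centre of its underside
- tray_in (a point): centre of the tray's inner floor, 4 mm above the table; inside it measures 147 x 147 mm, the rim is 26 mm above this point
- dish: round steel dish, fixed, 170 mm across, 30 mm high, floor and wall 4 mm, inner radius 81 mm; origin at the centre of its underside
- dish_in (a point): centre of the dish's inner floor, 4 mm above the table; the rim is 26 mm above this point
- bar0: plain rectangular aluminium bar, 80 (x) x 28 (y) x 20 (z) mm, 120 g, lying flat; origin at the centre of its underside; may be absent
- bar1: plain rectangular aluminium bar, 80 (x) x 28 (y) x 20 (z) mm, 120 g, lying flat; origin at the centre of its underside; may be absent
- bar2: plain rectangular aluminium bar, 80 (x) x 28 (y) x 20 (z) mm, 120 g, lying flat; origin at the centre of its underside; may be absent
- bar3: plain rectangular aluminium bar, 80 (x) x 28 (y) x 20 (z) mm, 120 g, lying flat; origin at the centre of its underside; may be absent
- tin0: round aluminium tin, closed, 60 mm across, 30 mm high, 90 g, standing flat; origin at the centre of its underside, z along its axis; may be absent
- tin1: round aluminium tin, closed, 60 mm across, 30 mm high, 90 g, standing flat; origin at the centre of its underside, z along its axis; may be absent
- channel0: aluminium U-channel, 62 mm long (x), 36 mm wide (y), 32 mm high (z), floor and two long side walls 6 mm thick, open upwards and at both ends, 100 g; origin at the centre of its underside; may be absent
- channel1: aluminium U-channel, 62 mm long (x), 36 mm wide (y), 32 mm high (z), floor and two long side walls 6 mm thick, open upwards and at both ends, 100 g; origin at the centre of its underside; may be absent
- gauge: brass step gauge (a little staircase of three steps), 60 x 30 x 50 mm, on the bed among the batch; not part of the batch; origin at the centre of its underside
- bottle: white cleaning bottle, 64 mm across, 150 mm high, behind the bed; bystander; origin at the centre of its underside
- mug: white mug, 80 mm across, 90 mm high; bystander; origin at the centre of its underside
- screwdriver: screwdriver lying behind the bed; bystander
- tape: cardboard tape core lying flat, 90 mm across, 24 mm high; bystander
- goggles: green laser safety goggles, about 50 x 132 x 45 mm; bystander

How it is judged:
By the outcome, as a careful person would: the job done as asked, in the order asked, and still so for the second after the job is handed in, with the robot touching nothing.
Of bar0, bar1, bar2, bar3, tin0, tin1, channel0, channel1 only 6 to 8 are there at a start; the rules pass over those that are not, and their reading is None.
At some moment in a run one of bar0, bar1, bar2, bar3, tin0, tin1, channel0, channel1 may be knocked a few centimetres aside while the robot is not near it.
Once in a run the grip may slacken for a moment while it holds something.
It also fails if it takes over 210 s, if anything falls off the work surface, if the arm or the gripper's body presses on something with over 40 N, if the wrist force passes 120 N, or if a joint passes its speed limit or range.

## Working session

There is one attempt and no reset: what is moved stays moved. The work goes in short steps, Python scripts to look and compute and a tool call to move; the robot and the scene stay as the last step left them, time stands still between calls to the robot, and variables do not carry over. Pictures are saved under pics/ and viewed, at most 15 in all, crops included, and the job is handed in when it is done.

Besides the shell and the picture viewer there is one more tool, called after "Emit:" as name([rows], argument=value, ...), one row to a line, values as JSON. apply_moves: Moves the arm, as the interface text tells. Shifts and turns lie within -1 to 1; 1 stands for 20 mm of shift or 60 degrees of turn. Its arguments: {"type":"object","properties":{"commands":{"type":"array","items":{"type":"array","items":{"type":"number","minimum":-1,"maximum":1}}},"claw":{"type":"number"}},"required":["commands"]}

```bash
mkdir -p pics; python3 - <<'E'
from workcell import bot
import cv2,numpy as np,pickle
o=bot.get_obs();print({k:np.round(v,3).tolist() for k,v in o.items()},bot.tip_reach)
d={}
for n in("scene","top"):
    c=bot.camera(n);d[n]=c;cv2.imwrite(f"pics/{n}0.png",cv2.resize(c["image"],(800,600),interpolation=cv2.INTER_CUBIC))
    print(n,c["camera_matrix"],(-c["R"].T@c["t"]),c["R"])
pickle.dump(d,open("c0.pkl","wb"))
E
```

```text
{'clock': 0.0, 'joint_pos': [-1.18, 0.241, 0.004, 1.335, 0.0, 1.571], 'joint_vel': [-0.001, 0.003, -0.0, -0.001, 0.001, -0.001], 'tau': [-0.001, -37.232, 25.241, 0.017, -0.0, 0.0], 'eef_pos': [0.19, -0.462, 0.252], 'tool_rot': [0.981, 0.194, -0.0, -0.001], 'ft_force': [0.618, 0.377, -0.213], 'ft_torque': [-0.064, -0.039, -0.049], 'grasp_force': 0.0, 'grip_width': 0.085} 0.022
scene [[404.11020446   0.         278.62335157]
 [  0.         404.11020446 210.59744663]
 [  0.           0.           1.        ]] [1.10135282 0.64957939 0.77981419] [[-0.74572931  0.66624684  0.00171733]
 [ 0.42676625  0.47965517 -0.76668213]
 [-0.51162327 -0.57100444 -0.64202458]]
top [[413.22608246   0.         277.20667653]
 [  0.         413.22608246 208.99421349]
 [  0.           0.           1.        ]] [0.40261414 0.01619605 0.89959691] [[ 0.00800058 -0.9999071   0.01103574]
 [-0.98909894 -0.00953588 -0.14694338]
 [ 0.14703497 -0.0097398  -0.98908334]]
```

View pics/top0.png

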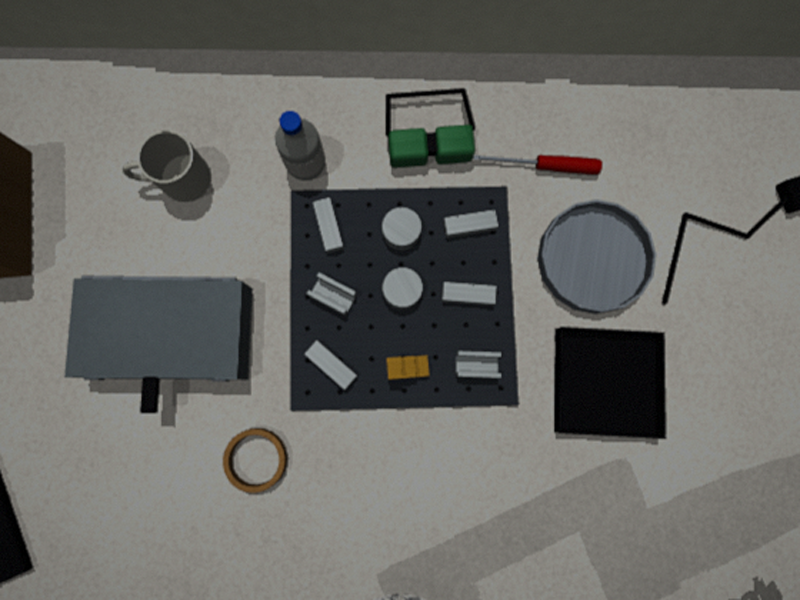

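View pics/scene0.png

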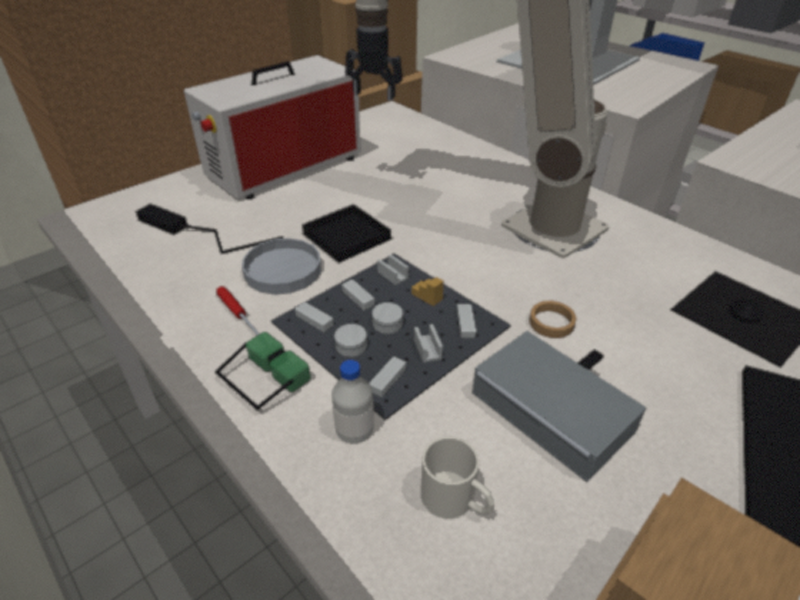

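The top view shows all 8 pieces: bars near (328,224), (471,223), (470,293) and (330,365), tins near (402,228) and (402,288), channels near (331,293) and (479,365). The gauge is at (408,367), the case tab at (150,395), the dish at (597,257) and the tray at (610,383). The scene view confirms the lid is shut and the channels are open upwards.

```bash
cat > h.py <<'E'
import cv2,numpy as np,pickle
from workcell import bot
def ray(c,u,v,z):
    "world point at height z seen at pixel u,v (560x420 pixels)"
    C=-c["R"].T@c["t"]; d=c["R"].T@np.linalg.inv(c["camera_matrix"])@np.array([u,v,1.]); return C+d*(z-C[2])/d[2]
def pix(c,P):
    q=c["camera_matrix"]@(c["R"]@np.asarray(P,float)+c["t"]); return q[:2]/q[2]
def warp(c,z,x0,x1,y0,y1,s=2000):
    "orthophoto of plane z; up=+x, left=+y; s px per m"
    src=np.float32([pix(c,(x,y,z)) for x,y in((x1,y1),(x1,y0),(x0,y0),(x0,y1))])
    w,h=int((y1-y0)*s),int((x1-x0)*s)
    M=cv2.getPerspectiveTransform(src,np.float32([(0,0),(w,0),(w,h),(0,h)]))
    return cv2.warpPerspective(c["image"],M,(w,h),flags=cv2.INTER_CUBIC)
def pieces(c,z=.03,box=(.22,.60,-.19,.19),thr=95):
    x0,x1,y0,y1=box; s=2000
    g=cv2.cvtColor(warp(c,z,*box,s),cv2.COLOR_BGR2GRAY)
    m=cv2.morphologyEx((g>thr).astype(np.uint8),cv2.MORPH_CLOSE,np.ones((15,15)))
    for k in cv2.findContours(m,cv2.RETR_EXTERNAL,cv2.CHAIN_APPROX_SIMPLE)[0]:
        if 3000<cv2.contourArea(k)<30000:
            (a,b),(w,h),t=cv2.minAreaRect(k); B=cv2.boxPoints(((a,b),(w,h),t)); e=max((B[1]-B[0],B[2]-B[1]),key=np.linalg.norm)
            # long-axis yaw in world: image dx=-y, dy=-x
            yaw=(np.degrees(np.arctan2(-e[0],-e[1]))+90)%180-90
            print(f"x {x1-b/s:.4f} y {y1-a/s:.4f} size {max(w,h)/s*1e3:.0f}x{min(w,h)/s*1e3:.0f} yaw {yaw:.1f}")
    return g
def st():
    o=bot.get_obs(); q=o["tool_rot"]; print("t",round(o["clock"],2),"p",np.round(o["eef_pos"],4),"phi",round(np.degrees(2*np.arctan2(q[1],q[0])),1),"w",round(o["grip_width"],4),"F",np.round(o["ft_force"],1),"g",round(o["grasp_force"],1),"j",np.round(o["joint_pos"],2)); return o
E
python3 - <<'E'
from h import *
c=pickle.load(open("c0.pkl","rb"))["top"]
g=pieces(c)
cv2.imwrite("pics/bed0.png",cv2.resize(g,(600,600)))
w=warp(c,.0,.2,.6,.2,.6); 
f=560/800
for n,(u,v,z) in dict(tab=(150,395,.062),tabtip=(149,411,.062),lidTL=(76,279,.065),lidTR=(240,280,.065),lidBR=(241,380,.065),lidBL=(67,377,.065),dishL=(541,257,.03),dishR=(655,257,.03),dishT=(597,202,.03),dishB=(597,312,.03),trTL=(555,329,.03),trTR=(664,332,.03),trBR=(665,437,.03),trBL=(556,433,.03),gauge=(408,367,.03)).items(): print(n,ray(c,u*f,v*f,z).round(4))
cv2.imwrite("pics/case0.png",warp(c,.065,.22,.50,.20,.55,1700))
E
```

```text
x 0.4293 y -0.1135 size 66x22 yaw 88.2
x 0.4317 y -0.0090 size 57x28 yaw -85.8
x 0.4340 y 0.1039 size 79x27 yaw 49.5
x 0.5426 y -0.1010 size 79x28 yaw 86.0
x 0.5399 y 0.1038 size 67x37 yaw 62.5
x 0.5503 y -0.0010 size 59x58 yaw -90.0
tab [0.3879 0.3499 0.062 ]
tabtip [0.366  0.3497 0.062 ]
lidTL [0.5505 0.4651 0.065 ]
lidTR [0.5514 0.2316 0.065 ]
lidBR [0.4096 0.2236 0.065 ]
lidBL [0.4118 0.4655 0.065 ]
dishL [ 0.5974 -0.2107  0.03  ]
dishR [ 0.5992 -0.3836  0.03  ]
dishT [ 0.6844 -0.2992  0.03  ]
dishB [ 0.5145 -0.292   0.03  ]
trTL [ 0.4885 -0.2284  0.03  ]
trTR [ 0.4855 -0.3906  0.03  ]
trBR [ 0.3332 -0.383   0.03  ]
trBL [ 0.3378 -0.2251  0.03  ]
gauge [ 0.4307 -0.0107  0.03  ]
```

View pics/bed0.png

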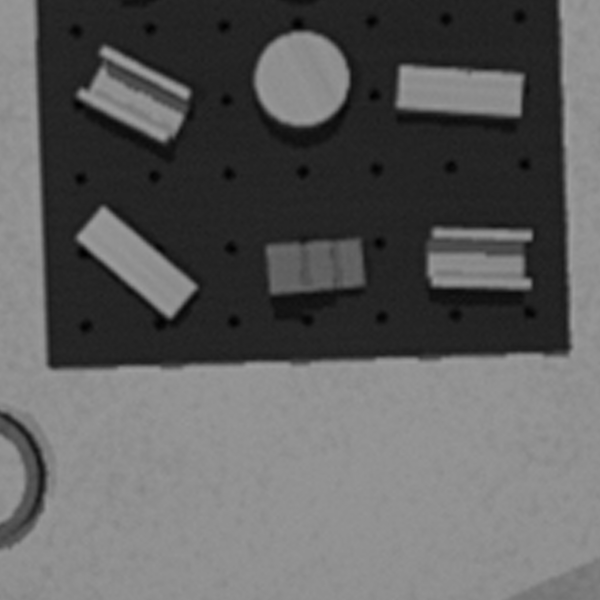

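View pics/case0.png

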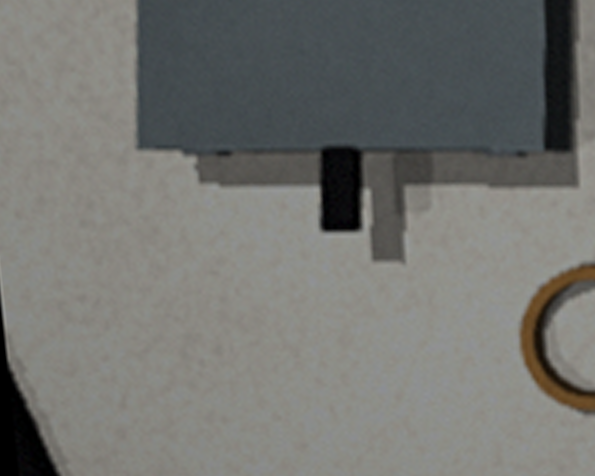

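The crops show bars, channels, tins and gauge cleanly. The lid's front edge is at x≈0.412, the tab is centred at y≈0.349 with its grip point at x≈0.380, and the case yaw is about 0. I'll go to the tab first.

Emit:
apply_moves([
  [0, 0, 0, 0.075],
  [0, 0, 0, 0.075],
  [0, 0, 0, 0.075],
  [0, 0, 0, 0.075],
  [0, 0, 0, 0.073],
], claw=0.4)

```text
clock: 0.52
eef_pos: [0.1903, -0.462, 0.2528]
tool_rot: [1.0, -0.002, -0.0, -0.001]
ft_force: [0.1, -0.4, -0.1]
grip_width: 0.051
grasp_force: 0.0
```

Emit:
apply_moves([
  [1, -1, 0, 0],
  [1, -1, 0, 0],
  [1, -1, 0, 0],
  [1, -1, 0, 0],
  [1, -1, 0, 0],
])

```text
clock: 0.93
eef_pos: [0.2909, -0.3611, 0.2529]
tool_rot: [1.0, -0.0, -0.0, -0.0]
ft_force: [0.6, 0.1, -0.4]
grip_width: 0.0513
grasp_force: 0.0
```

Emit:
apply_moves([
  [0.9, -1, 0, 0],
  [0.9, -1, 0, 0],
  [0.9, -1, 0, 0],
  [0.9, -1, 0, 0],
  [0.9, -1, 0, 0],
])

```text
clock: 1.35
eef_pos: [0.3809, -0.261, 0.2529]
tool_rot: [1.0, 0.0, -0.0, -0.0]
ft_force: [0.4, -0.2, -0.0]
grip_width: 0.0511
grasp_force: 0.0
```

Emit:
apply_moves([
  [0, -1, 0, 0],
  [0, -1, 0, 0],
  [0, -1, 0, 0],
  [0, -1, 0, 0],
  [0, -1, 0, 0],
])

```text
clock: 1.77
eef_pos: [0.38, -0.1611, 0.2529]
tool_rot: [1.0, 0.0, -0.0, -0.0]
ft_force: [0.5, -0.1, -1.0]
grip_width: 0.0516
grasp_force: 0.0
```

Emit:
apply_moves([
  [0, -1, 0, 0],
  [0, -1, 0, 0],
  [0, -1, 0, 0],
  [0, -1, 0, 0],
  [0, -1, 0, 0],
])

```text
clock: 2.18
eef_pos: [0.3799, -0.0613, 0.253]
tool_rot: [1.0, 0.0, -0.0, -0.0]
ft_force: [0.5, -0.1, -0.0]
grip_width: 0.0516
grasp_force: 0.0
```

Emit:
apply_moves([
  [0, -1, 0, 0],
  [0, -1, 0, 0],
  [0, -1, 0, 0],
  [0, -1, 0, 0],
  [0, -1, 0, 0],
])

```text
clock: 2.6
eef_pos: [0.3802, 0.0152, 0.2532]
tool_rot: [1.0, 0.014, -0.001, -0.01]
ft_force: [0.1, -0.2, -0.3]
grip_width: 0.0515
grasp_force: 0.0
```

Emit:
apply_moves([
  [0, -1, 0, 0],
  [0, -1, 0, 0],
  [0, -1, 0, 0],
  [0, -1, 0, 0],
  [0, -1, 0, 0],
])

```text
clock: 3.02
eef_pos: [0.3794, 0.0531, 0.2573]
tool_rot: [0.998, 0.045, -0.002, -0.034]
ft_force: [0.0, 0.3, -0.2]
grip_width: 0.0515
grasp_force: 0.0
```

Emit:
apply_moves([
  [0, -1, 0, 0],
  [0, -1, 0, 0],
  [0, -1, 0, 0],
  [0, -1, 0, 0],
  [0, -1, 0, 0],
])

```text
clock: 3.43
eef_pos: [0.3756, 0.0918, 0.2661]
tool_rot: [0.995, 0.078, -0.005, -0.058]
ft_force: [-0.2, -0.4, 0.4]
grip_width: 0.0516
grasp_force: 0.0
```

Emit:
apply_moves([
  [0, -1, 0, 0],
  [0, -1, 0, 0],
  [0, -1, 0, 0],
  [0, -1, 0, 0],
  [0, -1, 0, 0],
])

```text
clock: 3.85
eef_pos: [0.3693, 0.1297, 0.2795]
tool_rot: [0.991, 0.11, -0.009, -0.081]
ft_force: [0.6, -0.8, -0.5]
grip_width: 0.0512
grasp_force: 0.0
```

Emit:
apply_moves([
  [0, -0.5, 1, 0],
  [0, 0, 1, 0],
  [0, 0, 1, 0],
  [0, 0, 1, 0],
  [0, 0, 1, 0],
])

```text
clock: 4.27
eef_pos: [0.3672, 0.1396, 0.1817]
tool_rot: [0.989, 0.119, -0.011, -0.087]
ft_force: [-0.6, 0.5, -1.0]
grip_width: 0.0513
grasp_force: 0.0
```

Emit:
apply_moves([
  [0, 0, 1, 0],
  [0, 0, 1, 0],
  [0, 0, 1, 0],
  [0, 0, 1, 0],
  [0, 0, 0.3, 0],
])

```text
clock: 4.68
eef_pos: [0.3639, 0.1448, 0.0954]
tool_rot: [0.988, 0.123, -0.014, -0.09]
ft_force: [0.4, 0.4, -0.4]
grip_width: 0.0513
grasp_force: 0.0
```

```bash
python3 - <<'E'
from h import *
st()
c=bot.camera("wrist");cv2.imwrite("pics/w1.png",c["image"])
for z in (.055,.06,.066): print(pix(c,(.380,.349,z)),pix(c,(.364,.349,z)),pix(c,(.412,.349,z)))
E
```

```text
t 4.68 p [0.3639 0.1448 0.0954] phi 14.2 w 0.0513 F [ 0.4  0.4 -0.4] g 0.0 j [ 0.25  0.18 -0.53  0.86  0.18  3.14]
[-88.96765025 115.11373719] [-86.11649879 146.14431862] [-95.1957196  47.3303817]
[-100.1994372   115.77353723] [-96.95397233 147.55179534] [-107.30503422   46.19845176]
[-114.45572904  116.61100877] [-110.68745812  149.33538091] [-122.72989504   44.75659792]
```

View pics/w1.png

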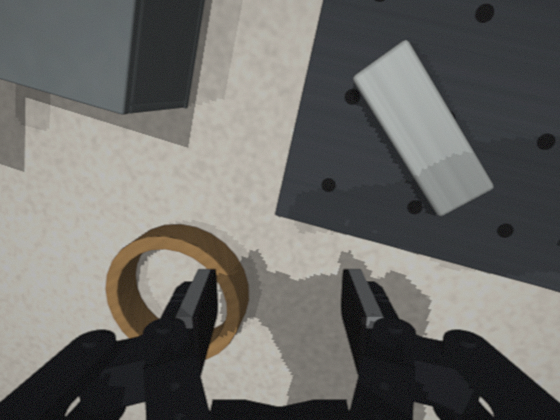

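The last joint has hit its range, so I need the half-turn-equivalent yaw. I'll lift clear and turn back.

Emit:
apply_moves([
  [0, 0, -1, 0],
  [0, 0, -1, 0],
  [0, 0, -1, 0],
  [0, 0, -1, 0],
  [0, 0, -1, 0],
])

```text
clock: 5.15
eef_pos: [0.3706, 0.1274, 0.1983]
tool_rot: [0.988, 0.123, -0.011, -0.091]
ft_force: [0.4, -1.2, -0.2]
grip_width: 0.0516
grasp_force: 0.0
```

Emit:
apply_moves([
  [0, 0, 0, -0.11],
  [0, 0, 0, -0.11],
  [0, 0, 0, -0.11],
  [0, 0, 0, -0.11],
  [0, 0, 0, -0.11],
])

```text
clock: 5.57
eef_pos: [0.3707, 0.1275, 0.1974]
tool_rot: [0.911, 0.401, 0.016, -0.09]
ft_force: [-0.3, -0.7, 0.1]
grip_width: 0.0515
grasp_force: 0.0
```

```bash
python3 - <<'E'
from h import *
from scipy.spatial.transform import Rotation as R
o=st();print(R.from_quat(o["tool_rot"]).as_matrix().round(3))
E
```

```text
t 5.57 p [0.3707 0.1275 0.1974] phi 47.5 w 0.0515 F [-0.3 -0.7  0.1] g 0.0 j [ 0.2   0.07 -0.37  1.14  0.18  2.51]
[[ 0.677  0.734 -0.043]
 [ 0.729 -0.662  0.176]
 [ 0.101 -0.151 -0.983]]
```

Emit:
apply_moves([
  [0, 0, 0, -0.118],
  [0, 0, 0, -0.118],
  [0, 0, 0, -0.118],
  [0, 0, 0, -0.118],
  [0, 0, 0, -0.118],
])

```text
clock: 5.98
eef_pos: [0.3707, 0.1275, 0.1973]
tool_rot: [0.746, 0.66, 0.042, -0.081]
ft_force: [-0.0, -1.1, 0.0]
grip_width: 0.0514
grasp_force: 0.0
```

Emit:
apply_moves([
  [0, 0, 0, -0.118],
  [0, 0, 0, -0.118],
  [0, 0, 0, -0.118],
  [0, 0, 0, -0.118],
  [0, 0, 0, -0.118],
])

```text
clock: 6.4
eef_pos: [0.3707, 0.1275, 0.1973]
tool_rot: [0.51, 0.855, 0.065, -0.064]
ft_force: [0.4, 0.8, -0.1]
grip_width: 0.0512
grasp_force: 0.0
```

Emit:
apply_moves([
  [0, 0, 0, -0.118],
  [0, 0, 0, -0.118],
  [0, 0, 0, -0.118],
  [0, 0, 0, -0.118],
  [0, 0, 0, -0.118],
])

```text
clock: 6.82
eef_pos: [0.3707, 0.1275, 0.1973]
tool_rot: [0.226, 0.97, 0.081, -0.041]
ft_force: [-0.4, -0.3, -0.2]
grip_width: 0.0512
grasp_force: 0.0
```

Emit:
apply_moves([
  [0, 0, 0, -0.118],
  [0, 0, 0, -0.118],
  [0, 0, 0, -0.118],
  [0, 0, 0, -0.118],
  [0, 0, 0, -0.118],
])

```text
clock: 7.23
eef_pos: [0.3707, 0.1275, 0.1973]
tool_rot: [-0.08, 0.993, 0.09, -0.015]
ft_force: [0.1, -0.7, -0.1]
grip_width: 0.051
grasp_force: 0.0
```

Emit:
apply_moves([
  [0, 0, 0, -0.118],
  [0, 0, 0, -0.118],
  [0, 0, 0, -0.118],
  [0, 0, 0, -0.118],
  [0, 0, 0, -0.118],
])

```text
clock: 7.65
eef_pos: [0.3707, 0.1275, 0.1974]
tool_rot: [-0.378, 0.921, 0.09, 0.013]
ft_force: [0.3, -0.4, -0.1]
grip_width: 0.0515
grasp_force: 0.0
```

Emit:
apply_moves([
  [0, 0, 0, -0.118],
  [0, 0, 0, -0.118],
  [0, 0, 0, -0.118],
  [0, 0, 0, -0.118],
  [0, 0, 0, -0.118],
])

```text
clock: 8.07
eef_pos: [0.3707, 0.1275, 0.1973]
tool_rot: [-0.64, 0.763, 0.082, 0.04]
ft_force: [-0.1, -1.0, -0.1]
grip_width: 0.0511
grasp_force: 0.0
```

Emit:
apply_moves([
  [0, 0, 0, -0.118],
  [0, 0, 0, -0.118],
  [0, 0, 0, -0.118],
  [0, 0, 0, -0.118],
  [0, 0, 0, -0.118],
])

```text
clock: 8.48
eef_pos: [0.3707, 0.1275, 0.1973]
tool_rot: [0.842, -0.532, -0.066, -0.063]
ft_force: [-0.3, 0.3, -0.0]
grip_width: 0.0515
grasp_force: 0.0
```

Emit:
apply_moves([
  [0, 0, 0, -0.118],
  [0, 0, 0, -0.118],
  [0, 0, 0, -0.118],
  [0, 0, 0, -0.118],
  [0, 0, 0, -0.118],
])

```text
clock: 8.9
eef_pos: [0.3707, 0.1275, 0.1974]
tool_rot: [0.964, -0.251, -0.043, -0.08]
ft_force: [-0.1, 1.2, 0.3]
grip_width: 0.0512
grasp_force: 0.0
```

Emit:
apply_moves([
  [0, 0, 0, -0.118],
  [0, 0, 0, -0.118],
  [0, 0, 0, -0.118],
  [0, 0, 0, -0.118],
  [0, 0, 0, -0.118],
])

```text
clock: 9.32
eef_pos: [0.3707, 0.1275, 0.1973]
tool_rot: [0.994, 0.054, -0.017, -0.09]
ft_force: [-0.0, 0.6, 0.4]
grip_width: 0.0511
grasp_force: 0.0
```

Emit:
apply_moves([
  [0, 0, 0, -0.06],
  [0, 0, 0, -0.06],
  [0, 0, 0, -0.06],
  [0, 0, 0, -0.06],
  [0, 0, 0, -0.06],
])

```text
clock: 9.73
eef_pos: [0.3556, 0.1765, 0.1974]
tool_rot: [0.981, 0.18, 0.001, -0.072]
ft_force: [0.2, -0.1, 0.3]
grip_width: 0.0511
grasp_force: 0.0
```

```bash
cat >> h.py <<'E'
def rot():
    from scipy.spatial.transform import Rotation as R
    print(R.from_quat(bot.get_obs()["tool_rot"]).as_matrix().round(3).tolist())
E
python3 -c "
from h import *
st();rot()"
```

```text
t 9.73 p [0.3556 0.1765 0.1974] phi 20.7 w 0.0511 F [ 0.2 -0.1  0.3] g 0.0 j [ 0.36  0.05 -0.38  1.11  0.14 -3.14]
[[0.936, 0.352, -0.023], [0.352, -0.925, 0.142], [0.029, -0.141, -0.99]]
```

Emit:
apply_moves([
  [-0.35, 0.9, 0, 0],
  [-0.35, 0.9, 0, 0],
  [-0.35, 0.9, 0, 0],
  [-0.35, 0.9, 0, 0],
  [-0.35, 0.9, 0, 0],
])

```text
clock: 10.15
eef_pos: [0.3333, 0.1319, 0.1838]
tool_rot: [0.987, 0.149, 0.005, -0.05]
ft_force: [-0.5, 0.3, 0.4]
grip_width: 0.0511
grasp_force: 0.0
```

Emit:
apply_moves([
  [-0.35, 0.9, 0, 0],
  [-0.35, 0.9, 0, 0],
  [-0.35, 0.9, 0, 0],
  [-0.35, 0.9, 0, 0],
  [-0.35, 0.9, 0, 0],
])

```text
clock: 10.57
eef_pos: [0.3089, 0.0933, 0.1756]
tool_rot: [0.992, 0.123, 0.009, -0.028]
ft_force: [0.8, -0.3, -0.3]
grip_width: 0.0512
grasp_force: 0.0
```

```bash
python3 -c "
from h import *
st();rot()"
```

```text
t 10.57 p [0.3089 0.0933 0.1756] phi 14.1 w 0.0512 F [ 0.8 -0.3 -0.3] g 0.0 j [ 0.25 -0.08 -0.56  1.06  0.05 -3.14]
[[0.97, 0.245, 0.012], [0.244, -0.968, 0.058], [0.026, -0.053, -0.998]]
```

Emit:
apply_moves([
  [0, 0, 0, 0.08],
  [0, 0, 0, 0.08],
  [0, 0, 0, 0.08],
  [0, 0, 0, 0.08],
  [0, 0, 0, 0.08],
])

```text
clock: 10.98
eef_pos: [0.3091, 0.0938, 0.1757]
tool_rot: [0.996, -0.087, 0.003, -0.029]
ft_force: [-0.1, -0.5, 0.2]
grip_width: 0.0515
grasp_force: 0.0
```

Emit:
apply_moves([
  [0.2, 0.98, 0, 0],
  [0.2, 0.98, 0, 0],
  [0.2, 0.98, 0, 0],
  [0.2, 0.98, 0, 0],
  [0.2, 0.98, 0, 0],
])

```text
clock: 11.4
eef_pos: [0.3121, -0.0067, 0.1699]
tool_rot: [0.996, -0.085, 0.003, -0.029]
ft_force: [0.2, 0.0, 0.2]
grip_width: 0.0516
grasp_force: 0.0
```

Emit:
apply_moves([
  [0.2, 0.98, 0, 0],
  [0.2, 0.98, 0, 0],
  [0.2, 0.98, 0, 0],
  [0.2, 0.98, 0, 0],
  [0.2, 0.98, 0, 0],
])

```text
clock: 11.82
eef_pos: [0.3234, -0.0621, 0.1649]
tool_rot: [0.994, -0.105, 0.002, -0.012]
ft_force: [-0.3, 0.6, -0.0]
grip_width: 0.0508
grasp_force: 0.0
```

```bash
python3 -c "
from h import *
st();rot()"
```

```text
t 11.82 p [ 0.3234 -0.0621  0.1649] phi -12.1 w 0.0508 F [-0.3  0.6 -0. ] g 0.0 j [-0.21 -0.03 -0.55  1.05  0.02 -3.14]
[[0.978, -0.209, 0.006], [-0.209, -0.978, 0.023], [0.001, -0.024, -1.0]]
```

Emit:
apply_moves([
  [0.2, 0.98, 0, 0],
  [0.2, 0.98, 0, 0],
  [0.2, 0.98, 0, 0],
  [0, 0, 0, 0.118],
  [0, 0, 0, 0.118],
])

```text
clock: 12.23
eef_pos: [0.3313, -0.0848, 0.1641]
tool_rot: [0.969, -0.247, 0.001, 0.003]
ft_force: [0.1, 0.1, -0.3]
grip_width: 0.0513
grasp_force: 0.0
```

Emit:
apply_moves([
  [0, 0, 0, 0.118],
  [0, 0, 0, 0.118],
  [0, 0, 0, 0.118],
  [0, 0, 0, 0.118],
  [0, 0, 0, 0.118],
])

```text
clock: 12.65
eef_pos: [0.3311, -0.0846, 0.1641]
tool_rot: [0.848, -0.53, 0.002, 0.003]
ft_force: [-0.3, -0.8, 1.7]
grip_width: 0.051
grasp_force: 0.0
```

Emit:
apply_moves([
  [0, 0, 0, 0.118],
  [0, 0, 0, 0.118],
  [0, 0, 0, 0.118],
  [0, 0, 0, 0.118],
  [0, 0, 0, 0.118],
])

```text
clock: 13.07
eef_pos: [0.3311, -0.0846, 0.1641]
tool_rot: [-0.647, 0.763, -0.002, -0.002]
ft_force: [0.0, 0.4, 0.4]
grip_width: 0.0511
grasp_force: 0.0
```

Emit:
apply_moves([
  [0, 0, 0, 0.118],
  [0, 0, 0, 0.118],
  [0, 0, 0, 0.118],
  [0, 0, 0, 0.118],
  [0, 0, 0, 0.118],
])

```text
clock: 13.48
eef_pos: [0.3311, -0.0846, 0.1641]
tool_rot: [-0.384, 0.923, -0.003, -0.001]
ft_force: [-0.5, 0.1, 0.2]
grip_width: 0.0515
grasp_force: 0.0
```

Emit:
apply_moves([
  [0, 0, 0, 0.118],
  [0, 0, 0, 0.118],
  [0, 0, 0, 0.118],
  [0, 0, 0, 0.118],
  [0, 0, 0, 0.118],
])

```text
clock: 13.9
eef_pos: [0.3311, -0.0846, 0.1641]
tool_rot: [-0.085, 0.996, -0.003, -0.0]
ft_force: [0.3, -0.5, -0.3]
grip_width: 0.0511
grasp_force: 0.0
```

```bash
python3 -c "
from h import *
st();rot()"
```

```text
t 13.9 p [ 0.3311 -0.0846  0.1641] phi 189.8 w 0.0511 F [ 0.3 -0.5 -0.3] g 0.0 j [-0.24 -0.01 -0.52  1.05 -0.01 -0.42]
[[-0.985, -0.17, -0.0], [-0.17, 0.985, -0.006], [0.001, -0.006, -1.0]]
```

Emit:
apply_moves([
  [0, 0, 0, 0.082],
  [0, 0, 0, 0.082],
  [-0.8, 1, 0, 0],
  [-0.8, 1, 0, 0],
  [-0.8, 1, 0, 0],
])

```text
clock: 14.32
eef_pos: [0.3793, -0.0238, 0.1639]
tool_rot: [-0.002, 1.0, -0.003, 0.0]
ft_force: [-0.2, -0.5, -0.0]
grip_width: 0.0516
grasp_force: 0.0
```

Emit:
apply_moves([
  [0, 1, 0, 0],
  [0, 1, 0, 0],
  [0, 1, 0, 0],
  [0, 1, 0, 0],
  [0, 1, 0, 0],
])

```text
clock: 14.73
eef_pos: [0.3782, 0.0768, 0.1631]
tool_rot: [-0.003, 1.0, -0.003, -0.0]
ft_force: [0.7, 0.0, -0.2]
grip_width: 0.0513
grasp_force: 0.0
```

Emit:
apply_moves([
  [0, 1, 0, 0],
  [0, 1, 0, 0],
  [0, 1, 0, 0],
  [0, 1, 0, 0],
  [0, 1, 0, 0],
])

```text
clock: 15.15
eef_pos: [0.3777, 0.1769, 0.1626]
tool_rot: [-0.003, 1.0, -0.003, 0.0]
ft_force: [-0.1, 0.1, -0.6]
grip_width: 0.051
grasp_force: 0.0
```

Emit:
apply_moves([
  [0, 1, 0, 0],
  [0, 1, 0, 0],
  [0, 1, 0, 0],
  [0, 1, 0, 0],
  [0, 1, 0, 0],
])

```text
clock: 15.57
eef_pos: [0.3771, 0.277, 0.1619]
tool_rot: [-0.003, 1.0, -0.003, 0.0]
ft_force: [0.3, -0.1, 0.7]
grip_width: 0.0512
grasp_force: 0.0
```

Emit:
apply_moves([
  [0, 0.74, 0, 0],
  [0, 0.74, 0, 0],
  [0, 0.74, 0, 0],
  [0, 0.74, 0, 0],
  [0, 0.74, 0, 0],
])

```text
clock: 15.98
eef_pos: [0.3767, 0.3508, 0.1615]
tool_rot: [-0.002, 1.0, -0.003, -0.0]
ft_force: [-0.5, -0.3, 0.5]
grip_width: 0.0511
grasp_force: 0.0
```

```bash
python3 - <<'E'
from h import *
st();rot()
c=bot.camera("wrist");cv2.imwrite("pics/w2.png",c["image"])
E
```

```text
t 15.98 p [0.3767 0.3508 0.1615] phi 180.3 w 0.0511 F [-0.5 -0.3  0.5] g 0.0 j [ 0.75  0.33 -0.12  1.13 -0.    0.75]
[[-1.0, -0.005, -0.0], [-0.005, 1.0, -0.006], [0.0, -0.006, -1.0]]
```

View pics/w2.png

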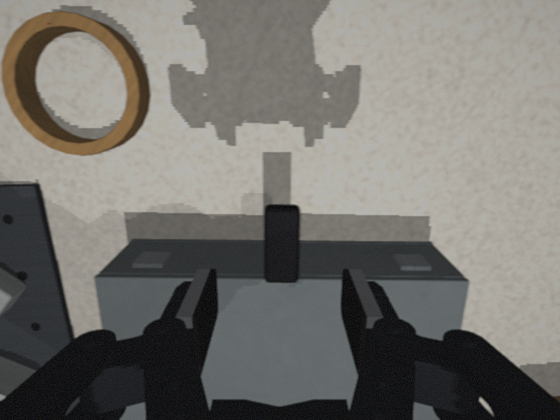

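The tab is centred between the fingers (u≈282), so I can go down and grip it.

Emit:
apply_moves([
  [-0.15, 0, 0.95, 0],
  [0, 0, 0.95, 0],
  [0, 0, 0.95, 0],
  [0, 0, 0.95, 0],
  [0, 0, 0.95, 0],
])

```text
clock: 16.45
eef_pos: [0.3798, 0.3492, 0.0657]
tool_rot: [-0.002, 1.0, -0.003, 0.0]
ft_force: [-0.0, 0.2, 0.2]
grip_width: 0.0514
grasp_force: 0.0
```

Emit:
apply_moves([
  [0, 0, 0, 0],
  [0, 0, 0, 0],
  [0, 0, 0, 0],
  [0, 0, 0, 0],
  [0, 0, 0, 0],
], claw=1)

```text
clock: 16.87
eef_pos: [0.3791, 0.351, 0.068]
tool_rot: [-0.003, 1.0, -0.001, -0.001]
ft_force: [-3.3, 3.3, -2.0]
grip_width: 0.0207
grasp_force: 58.9
```

```bash
python3 - <<'E'
from h import *
st()
import numpy as np
# arc rows: hinge (.552,.06), r .172, from 0 to 1.78 rad
r=.172
th=np.linspace(0,1.75,26)
x=-r*np.cos(th);z=r*np.sin(th)
print([[round(-a/.02,2),0,round(-b/.02,2),0] for a,b in zip(np.diff(x),np.diff(z))])
E
```

```text
t 16.87 p [0.3791 0.351  0.068 ] phi 180.3 w 0.0207 F [-3.3  3.3 -2. ] g 58.9 j [ 0.75  0.43 -0.24  0.9  -0.    0.74]
[[np.float64(-0.02), 0, np.float64(-0.6), 0], [np.float64(-0.06), 0, np.float64(-0.6), 0], [np.float64(-0.1), 0, np.float64(-0.59), 0], [np.float64(-0.15), 0, np.float64(-0.58), 0], [np.float64(-0.19), 0, np.float64(-0.57), 0], [np.float64(-0.23), 0, np.float64(-0.56), 0], [np.float64(-0.26), 0, np.float64(-0.54), 0], [np.float64(-0.3), 0, np.float64(-0.52), 0], [np.float64(-0.34), 0, np.float64(-0.5), 0], [np.float64(-0.37), 0, np.float64(-0.47), 0], [np.float64(-0.4), 0, np.float64(-0.45), 0], [np.float64(-0.43), 0, np.float64(-0.42), 0], [np.float64(-0.46), 0, np.float64(-0.39), 0], [np.float64(-0.49), 0, np.float64(-0.35), 0], [np.float64(-0.51), 0, np.float64(-0.32), 0], [np.float64(-0.53), 0, np.float64(-0.28), 0], [np.float64(-0.55), 0, np.float64(-0.24), 0], [np.float64(-0.57), 0, np.float64(-0.2), 0], [np.float64(-0.58), 0, np.float64(-0.16), 0], [np.float64(-0.59), 0, np.float64(-0.12), 0], [np.float64(-0.6), 0, np.float64(-0.08), 0], [np.float64(-0.6), 0, np.float64(-0.04), 0], [np.float64(-0.6), 0, np.float64(0.0), 0], [np.float64(-0.6), 0, np.float64(0.04), 0], [np.float64(-0.6), 0, np.float64(0.09), 0]]
```

Gripped. I'll swing the lid along its arc in stages.

Emit:
apply_moves([
  [-0.02, 0, -0.6, 0],
  [-0.06, 0, -0.6, 0],
  [-0.1, 0, -0.59, 0],
  [-0.15, 0, -0.58, 0],
  [-0.19, 0, -0.57, 0],
])

```text
clock: 17.28
eef_pos: [0.3916, 0.3511, 0.1275]
tool_rot: [-0.002, 1.0, -0.001, 0.002]
ft_force: [5.0, 2.9, -7.9]
grip_width: 0.0208
grasp_force: 59.1
```

Emit:
apply_moves([
  [-0.23, 0, -0.56, 0],
  [-0.26, 0, -0.54, 0],
  [-0.3, 0, -0.52, 0],
  [-0.34, 0, -0.5, 0],
  [-0.37, 0, -0.47, 0],
])

```text
clock: 17.7
eef_pos: [0.4218, 0.351, 0.1788]
tool_rot: [-0.002, 1.0, -0.002, 0.002]
ft_force: [5.7, 2.8, -9.4]
grip_width: 0.021
grasp_force: 41.2
```

Emit:
apply_moves([
  [-0.4, 0, -0.45, 0],
  [-0.43, 0, -0.42, 0],
  [-0.46, 0, -0.39, 0],
  [-0.49, 0, -0.35, 0],
  [-0.51, 0, -0.32, 0],
])

```text
clock: 18.12
eef_pos: [0.4657, 0.3508, 0.2158]
tool_rot: [-0.002, 1.0, -0.003, -0.001]
ft_force: [1.4, 2.9, -11.4]
grip_width: 0.0208
grasp_force: 61.3
```

Emit:
apply_moves([
  [-0.53, 0, -0.28, 0],
  [-0.55, 0, -0.24, 0],
  [-0.57, 0, -0.2, 0],
  [-0.58, 0, -0.16, 0],
  [-0.59, 0, -0.12, 0],
])

```text
clock: 18.53
eef_pos: [0.5211, 0.3507, 0.2364]
tool_rot: [-0.003, 1.0, -0.003, -0.002]
ft_force: [-2.5, -0.4, -3.9]
grip_width: 0.021
grasp_force: 62.5
```

```bash
python3 - <<'E'
from h import *
st()
c=bot.camera("scene");cv2.imwrite("pics/s3.png",c["image"][180:,260:])
E
```

```text
t 18.53 p [0.5211 0.3507 0.2364] phi 180.3 w 0.021 F [-2.5 -0.4 -3.9] g 62.5 j [ 0.59  0.51  0.36  1.43 -0.    0.59]
```

View pics/s3.png

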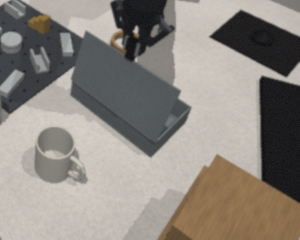

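The lid is following, now nearly upright. I'll take it past upright, release and rise.

Emit:
apply_moves([
  [-0.6, 0, -0.08, 0],
  [-0.6, 0, -0.04, 0],
  [-0.6, 0, 0, 0],
  [-0.6, 0, 0.04, 0],
  [-0.6, 0, 0.09, 0],
])

```text
clock: 19.0
eef_pos: [0.5814, 0.3506, 0.237]
tool_rot: [-0.002, 1.0, -0.003, -0.001]
ft_force: [-2.7, -2.3, 1.3]
grip_width: 0.021
grasp_force: 64.5
```

Emit:
apply_moves([
  [0, 0, 0, 0],
  [0, 0, 0, 0],
  [0, 0, 0, 0],
  [0, 0, 0, 0],
  [0, 0, 0, 0],
], claw=0.3)

```text
clock: 19.42
eef_pos: [0.5819, 0.3516, 0.2366]
tool_rot: [-0.003, 1.0, -0.003, 0.001]
ft_force: [0.6, -0.1, -0.0]
grip_width: 0.0596
grasp_force: 0.0
```

Emit:
apply_moves([
  [0, 0, -0.8, 0],
  [0, 0, -0.8, 0],
  [0, 0, -0.8, 0],
  [0, 0, -0.8, 0],
  [0, 0, -0.8, 0],
])

```text
clock: 19.83
eef_pos: [0.5818, 0.3519, 0.317]
tool_rot: [-0.003, 1.0, -0.003, 0.0]
ft_force: [0.1, 0.5, -0.2]
grip_width: 0.0595
grasp_force: 0.0
```

```bash
python3 - <<'E'
from h import *
st();rot()
c=bot.camera("scene");a=c["image"][180:,260:]
t=bot.camera("top");pickle.dump(t,open("t1.pkl","wb"))
b=t["image"]
cv2.imwrite("pics/s4.png",np.vstack([np.hstack([a,np.zeros((240,260,3),np.uint8)]),b[30:360]]))
pieces(t,box=(.34,.72,-.19,.185))
E
```

```text
t 19.83 p [0.5818 0.3519 0.317 ] phi 180.3 w 0.0595 F [ 0.1  0.5 -0.2] g 0.0 j [ 0.55  0.64  0.78  1.72 -0.    0.54]
[[-1.0, -0.006, 0.001], [-0.006, 1.0, -0.005], [-0.001, -0.005, -1.0]]
x 0.4369 y -0.1136 size 66x37 yaw 88.4
x 0.4344 y 0.1039 size 79x28 yaw 49.4
x 0.5428 y -0.1012 size 79x28 yaw 86.0
x 0.5403 y 0.1040 size 67x37 yaw 62.7
x 0.5507 y -0.0010 size 59x58 yaw -90.0
x 0.6517 y -0.1048 size 80x28 yaw -80.1
x 0.6440 y 0.0010 size 59x59 yaw -90.0
x 0.6468 y 0.1133 size 79x27 yaw 15.9
```

View pics/s4.png

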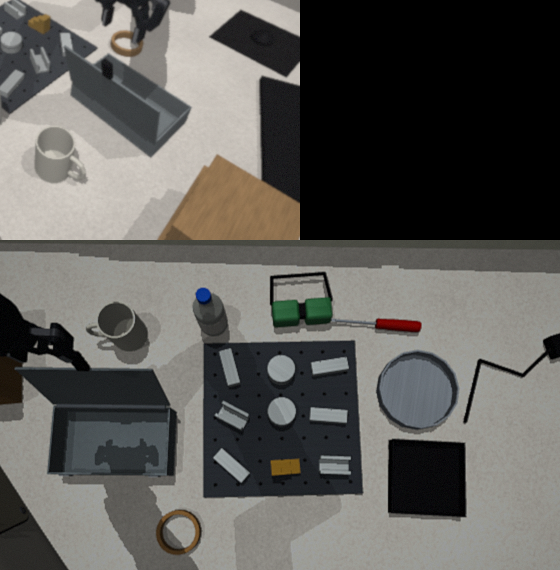

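The lid is open on its stop, at rows 370–408 of the lower picture, and everything else is unmoved. Next is the bar at (0.434, 0.104).

Emit:
apply_moves([
  [1, -1, 0, 0],
  [1, -1, 0, 0],
  [1, -1, 0, 0],
  [1, -1, 0, 0],
  [1, -1, 0, 0],
], claw=0.35)

```text
clock: 20.35
eef_pos: [0.481, 0.2502, 0.3148]
tool_rot: [-0.003, 1.0, -0.003, -0.001]
ft_force: [0.2, 0.4, 0.3]
grip_width: 0.0556
grasp_force: 0.0
```

Emit:
apply_moves([
  [0.47, -1, 0.8, 0],
  [0.47, -1, 0.8, 0],
  [0.47, -1, 0.8, 0],
  [0.47, -1, 0.8, 0],
  [0.47, -1, 0.8, 0],
])

```text
clock: 20.77
eef_pos: [0.4347, 0.1495, 0.2353]
tool_rot: [-0.003, 1.0, -0.003, -0.0]
ft_force: [0.4, -0.1, 0.0]
grip_width: 0.0554
grasp_force: 0.0
```

Emit:
apply_moves([
  [0, -0.8, 0.8, 0],
  [0, -0.8, 0.8, 0],
  [0, -0.8, 0.8, 0],
  [0, 0, 0.8, -0.117],
  [0, 0, 0.8, -0.117],
])

```text
clock: 21.18
eef_pos: [0.4354, 0.101, 0.1556]
tool_rot: [-0.127, 0.992, -0.003, -0.001]
ft_force: [-0.3, 0.3, -0.3]
grip_width: 0.0551
grasp_force: 0.0
```

Emit:
apply_moves([
  [0, 0, 0.8, -0.117],
  [0, 0, 0.8, -0.117],
  [0, 0, 0.8, -0.117],
  [0, 0, 0.8, -0.117],
  [0, 0, 0.8, -0.117],
])

```text
clock: 21.6
eef_pos: [0.4354, 0.1014, 0.0757]
tool_rot: [-0.421, 0.907, -0.003, -0.002]
ft_force: [0.3, 0.5, -0.0]
grip_width: 0.0557
grasp_force: 0.0
```

```bash
cat >> h.py <<'E'
def to(x,y,z):
    "shift to target in tool axes, in row units"
    from scipy.spatial.transform import Rotation as R
    o=st(); print("to",(R.from_quat(o["tool_rot"]).as_matrix().T@(np.array([x,y,z])-o["eef_pos"])/.02).round(2))
E
python3 - <<'E'
from h import *
to(.4344,.1039,.034)
c=bot.camera("wrist");cv2.imwrite("pics/w5.png",c["image"])
t=pickle.load(open("t1.pkl","rb"));print(ray(t,306*.7,165*.7,0))
E
```

```text
t 21.6 p [0.4354 0.1014 0.0757] phi 229.8 w 0.0557 F [ 0.3  0.5 -0. ] g 0.0 j [ 0.23  0.31 -0.42  0.85 -0.01 -0.64]
to [-0.07  0.12  2.08]
[0.74985907 0.15231065 0.        ]
```

View pics/w5.png

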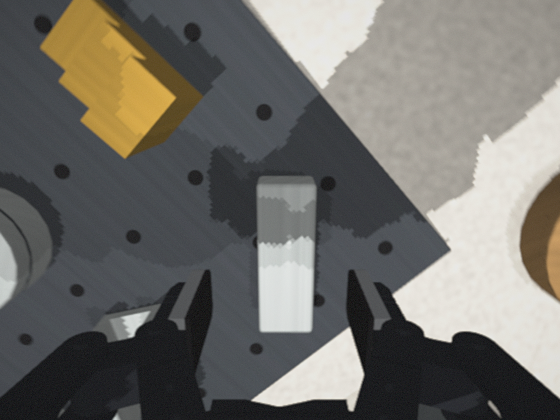

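The bar is aligned and centred between the fingers (u≈287), so I'll take it.

Emit:
apply_moves([
  [-0.07, 0.12, 0.42, 0],
  [0, 0, 0.42, 0],
  [0, 0, 0.42, 0],
  [0, 0, 0.42, 0],
  [0, 0, 0.4, 0],
])

```text
clock: 22.07
eef_pos: [0.4358, 0.1041, 0.0349]
tool_rot: [-0.418, 0.909, -0.003, -0.001]
ft_force: [-0.2, -1.3, -1.0]
grip_width: 0.0558
grasp_force: 0.0
```

Emit:
apply_moves([
  [0, 0, 0, 0],
  [0, 0, 0, 0],
  [0, 0, 0, 0],
  [0, 0, 0, 0],
  [0, 0, 0, 0],
], claw=1)

```text
clock: 22.48
eef_pos: [0.4359, 0.104, 0.0358]
tool_rot: [-0.418, 0.908, -0.003, -0.001]
ft_force: [0.6, -0.1, -1.3]
grip_width: 0.0269
grasp_force: 60.1
```

Emit:
apply_moves([
  [0, 0, -0.4, 0],
  [0, 0, -0.8, 0.117],
  [0, 0, -1, 0.117],
  [0, 0, -1, 0.117],
  [0, 0, -1, 0.117],
])

```text
clock: 22.9
eef_pos: [0.4354, 0.1044, 0.1209]
tool_rot: [-0.182, 0.983, -0.003, -0.001]
ft_force: [0.3, -0.3, -1.0]
grip_width: 0.026
grasp_force: 60.2
```

Emit:
apply_moves([
  [0, 0, -0.6, 0.117],
  [0, 0, -0.6, 0.117],
  [0, 0, 0, 0.117],
  [0, 0, 0, 0],
  [0, 0, 0, 0],
])

```text
clock: 23.32
eef_pos: [0.4355, 0.1046, 0.1439]
tool_rot: [-0.004, 1.0, -0.003, 0.0]
ft_force: [0.5, 0.6, -1.0]
grip_width: 0.0264
grasp_force: 60.2
```

```bash
python3 - <<'E'
from h import *
to(.482,.428,.13)
E
```

```text
t 23.32 p [0.4355 0.1046 0.1439] phi 180.5 w 0.0264 F [ 0.5  0.6 -1. ] g 60.2 j [ 0.24  0.22 -0.32  1.03 -0.01  0.23]
to [-2.45 16.16  0.61]
```

Emit:
apply_moves([
  [-0.25, 1, 0, 0],
  [-0.25, 1, 0, 0],
  [-0.25, 1, 0, 0],
  [-0.25, 1, 0, 0],
  [-0.25, 1, 0, 0],
])

```text
clock: 23.73
eef_pos: [0.4597, 0.2054, 0.1423]
tool_rot: [-0.004, 1.0, -0.003, -0.001]
ft_force: [0.2, 0.3, -1.5]
grip_width: 0.0261
grasp_force: 60.2
```

Emit:
apply_moves([
  [-0.25, 1, 0, 0],
  [-0.25, 1, 0, 0],
  [-0.25, 1, 0, 0],
  [-0.25, 1, 0, 0],
  [-0.25, 1, 0, 0],
])

```text
clock: 24.15
eef_pos: [0.4842, 0.3056, 0.1415]
tool_rot: [-0.004, 1.0, -0.003, -0.001]
ft_force: [0.2, -0.5, -0.5]
grip_width: 0.0265
grasp_force: 60.2
```

Emit:
apply_moves([
  [0, 1, 0, 0],
  [0, 1, 0, 0],
  [0, 1, 0, 0],
  [0, 1, 0, 0],
  [0, 1, 0, 0],
])

```text
clock: 24.57
eef_pos: [0.4835, 0.4054, 0.1407]
tool_rot: [-0.004, 1.0, -0.004, -0.001]
ft_force: [-0.6, -0.3, -1.4]
grip_width: 0.0266
grasp_force: 60.2
```

Emit:
apply_moves([
  [0, 0.24, 0.4, 0],
  [0, 0.24, 0.5, 0],
  [0, 0.24, 0.6, 0],
  [0, 0.24, 0.6, 0],
  [0, 0.24, 0.6, 0],
])

```text
clock: 24.98
eef_pos: [0.4835, 0.4275, 0.0854]
tool_rot: [-0.002, 1.0, -0.004, -0.001]
ft_force: [0.1, -1.3, -1.0]
grip_width: 0.0267
grasp_force: 60.2
```

```bash
python3 - <<'E'
from h import *
to(.482,.428,.034)
E
```

```text
t 24.98 p [0.4835 0.4275 0.0854] phi 180.3 w 0.0267 F [ 0.1 -1.3 -1. ] g 60.2 j [ 0.73  0.64  0.17  1.11 -0.    0.72]
to [0.07 0.05 2.57]
```

Emit:
apply_moves([
  [0, 0, 0.6, 0],
  [0, 0, 0.6, 0],
  [0, 0, 0.6, 0],
  [0, 0, 0.5, 0],
  [0, 0, 0.25, 0],
])

```text
clock: 25.4
eef_pos: [0.4837, 0.4278, 0.0369]
tool_rot: [-0.003, 1.0, -0.003, -0.001]
ft_force: [-9.8, -10.2, 30.0]
grip_width: 0.0268
grasp_force: 74.3
```

Emit:
apply_moves([
  [0, 0, 0, 0],
  [0, 0, 0, 0],
  [0, 0, 0, 0],
  [0, 0, 0, 0],
  [0, 0, 0, 0],
], claw=0.55)

```text
clock: 25.82
eef_pos: [0.4834, 0.4222, 0.0369]
tool_rot: [-0.001, 1.0, -0.008, -0.001]
ft_force: [-2.9, -16.5, 9.7]
grip_width: 0.0381
grasp_force: 8.5
```

Emit:
apply_moves([
  [0, 0, -1, 0],
  [0, 0, -1, 0],
  [0, 0, -1, 0],
  [0, 0, -1, 0],
  [0, 0, -1, 0],
])

```text
clock: 26.23
eef_pos: [0.4842, 0.4286, 0.1375]
tool_rot: [-0.002, 1.0, -0.003, 0.0]
ft_force: [0.5, 0.0, 0.4]
grip_width: 0.0385
grasp_force: 0.0
```

```bash
cat >> h.py <<'E'
def look():
    t=bot.camera("top"); pickle.dump(t,open("t.pkl","wb")); pieces(t,box=(.34,.72,-.19,.185)); return t
E
python3 - <<'E'
from h import *
look();to(.6468,.1133,.13)
E
```

```text
x 0.4321 y -0.0094 size 58x29 yaw -85.9
x 0.4369 y -0.1136 size 66x37 yaw 88.6
x 0.5429 y -0.1012 size 79x28 yaw 86.0
x 0.5401 y 0.1038 size 67x38 yaw 62.6
x 0.5505 y -0.0008 size 60x59 yaw -90.0
x 0.6517 y -0.1048 size 80x28 yaw -80.1
x 0.6440 y 0.0010 size 59x59 yaw -90.0
x 0.6467 y 0.1133 size 80x28 yaw 15.8
t 26.28 p [0.486  0.4303 0.1426] phi 180.3 w 0.0383 F [1.2 0.6 3.4] g 0.0 j [ 0.73  0.59  0.25  1.22 -0.    0.72]
to [ -7.96 -15.89   0.68]
```

Emit:
apply_moves([
  [0, -1, 0, 0],
  [0, -1, 0, 0],
  [0, -1, 0, 0],
  [0, -1, 0, 0],
  [0, -1, 0, 0],
], claw=0.35)

```text
clock: 26.7
eef_pos: [0.4845, 0.3279, 0.137]
tool_rot: [-0.003, 1.0, -0.003, 0.0]
ft_force: [0.7, -0.1, 0.3]
grip_width: 0.0552
grasp_force: 0.0
```

Emit:
apply_moves([
  [0, -1, 0, 0],
  [0, -1, 0, 0],
  [0, -1, 0, 0],
  [0, -1, 0, 0],
  [0, -1, 0, 0],
])

```text
clock: 27.12
eef_pos: [0.4851, 0.2278, 0.1376]
tool_rot: [-0.002, 1.0, -0.003, 0.0]
ft_force: [-0.5, -0.6, 0.8]
grip_width: 0.0555
grasp_force: 0.0
```

Emit:
apply_moves([
  [-0.5, -1, 0, 0],
  [-0.5, -1, 0, 0],
  [-0.5, -1, 0, 0],
  [-0.5, -1, 0, 0],
  [-0.5, -1, 0, 0],
])

```text
clock: 27.53
eef_pos: [0.536, 0.128, 0.1383]
tool_rot: [-0.002, 1.0, -0.003, 0.0]
ft_force: [-0.6, -0.5, 0.1]
grip_width: 0.0555
grasp_force: 0.0
```

Emit:
apply_moves([
  [-1, -0.18, 0.4, 0],
  [-1, -0.18, 0.4, 0],
  [-1, -0.18, 0.4, 0],
  [-1, -0.18, 0.4, 0],
  [-1, -0.18, 0.4, 0],
])

```text
clock: 27.95
eef_pos: [0.6367, 0.1108, 0.0978]
tool_rot: [-0.002, 1.0, -0.003, 0.0]
ft_force: [0.7, -0.3, -0.1]
grip_width: 0.0554
grasp_force: 0.0
```

Emit:
apply_moves([
  [-0.46, 0, 0.4, 0],
  [0, 0, 0.4, -0.086],
  [0, 0, 0.4, -0.086],
  [0, 0, 0.4, -0.086],
  [0, 0, 0, 0],
])

```text
clock: 28.37
eef_pos: [0.643, 0.111, 0.0639]
tool_rot: [-0.138, 0.99, -0.003, -0.003]
ft_force: [-0.1, 0.6, -0.2]
grip_width: 0.0554
grasp_force: 0.0
```

```bash
python3 - <<'E'
from h import *
to(.6467,.1133,.034);rot()
E
```

```text
t 28.37 p [0.643  0.111  0.0639] phi 195.9 w 0.0554 F [-0.1  0.6 -0.2] g 0.0 j [ 0.17  0.67  0.17  1.08 -0.01 -0.1 ]
to [-0.22  0.07  1.49]
[[-0.962, -0.273, -0.004], [-0.273, 0.962, -0.006], [0.006, -0.005, -1.0]]
```

Emit:
apply_moves([
  [-0.22, 0.07, 0.3, 0],
  [0, 0, 0.3, 0],
  [0, 0, 0.3, 0],
  [0, 0, 0.3, 0],
  [0, 0, 0.27, 0],
])

```text
clock: 28.78
eef_pos: [0.6484, 0.1136, 0.0363]
tool_rot: [-0.137, 0.991, -0.003, -0.001]
ft_force: [-0.6, -0.4, 0.8]
grip_width: 0.0558
grasp_force: 0.0
```

Emit:
apply_moves([
  [0, 0, 0, 0],
  [0, 0, 0, 0],
  [0, 0, 0, 0],
  [0, 0, 0, 0],
  [0, 0, 0, 0],
], claw=1)

```text
clock: 29.2
eef_pos: [0.6488, 0.1136, 0.0372]
tool_rot: [-0.137, 0.991, -0.003, -0.0]
ft_force: [0.8, 0.4, -1.1]
grip_width: 0.0263
grasp_force: 61.1
```

Emit:
apply_moves([
  [0, 0, -0.6, 0],
  [0, 0, -1, 0],
  [0, 0, -1, 0.087],
  [0, 0, -1, 0.087],
  [0, 0, -1, 0.087],
])

```text
clock: 29.62
eef_pos: [0.6486, 0.1141, 0.1309]
tool_rot: [0.001, 1.0, -0.003, 0.0]
ft_force: [0.9, -0.3, -0.3]
grip_width: 0.0265
grasp_force: 61.1
```

Emit:
apply_moves([
  [1, 0, 0, 0],
  [1, 0, 0, 0],
  [1, 0, 0, 0],
  [1, 0, 0, 0],
  [1, 0, 0, 0],
])

```text
clock: 30.03
eef_pos: [0.5478, 0.1139, 0.1301]
tool_rot: [-0.001, 1.0, -0.003, 0.001]
ft_force: [-0.1, 0.6, -0.3]
grip_width: 0.0265
grasp_force: 61.2
```

Emit:
apply_moves([
  [0.64, 0.3, 0, 0],
  [0.64, 0.3, 0, 0],
  [0.64, 0.3, 0, 0],
  [0.64, 0.3, 0, 0],
  [0.64, 0.3, 0, 0],
])

```text
clock: 30.45
eef_pos: [0.4842, 0.1441, 0.13]
tool_rot: [-0.001, 1.0, -0.003, 0.001]
ft_force: [0.1, 0.9, -2.0]
grip_width: 0.0266
grasp_force: 61.2
```

```bash
python3 - <<'E'
from h import *
to(.482,.372,.13)
E
```

```text
t 30.45 p [0.4842 0.1441 0.13  ] phi 180.1 w 0.0266 F [ 0.1  0.9 -2. ] g 61.2 j [ 0.29  0.34 -0.2   1.04 -0.01  0.29]
to [ 0.09 11.39 -0.06]
```

Emit:
apply_moves([
  [0, 1, 0, 0],
  [0, 1, 0, 0],
  [0, 1, 0, 0],
  [0, 1, 0, 0],
  [0, 1, 0, 0],
])

```text
clock: 30.87
eef_pos: [0.4846, 0.2448, 0.1295]
tool_rot: [-0.001, 1.0, -0.003, 0.001]
ft_force: [0.1, -0.0, -1.7]
grip_width: 0.0266
grasp_force: 61.2
```

Emit:
apply_moves([
  [0, 1, 0, 0],
  [0, 1, 0, 0],
  [0, 1, 0, 0],
  [0, 1, 0, 0],
  [0, 1, 0, 0],
])

```text
clock: 31.28
eef_pos: [0.4843, 0.3449, 0.1288]
tool_rot: [-0.001, 1.0, -0.003, 0.0]
ft_force: [0.1, -0.3, -1.3]
grip_width: 0.0263
grasp_force: 61.2
```

Emit:
apply_moves([
  [0, 0.28, 0.5, 0],
  [0, 0.28, 0.5, 0],
  [0, 0.28, 0.5, 0],
  [0, 0.28, 0.5, 0],
  [0, 0.28, 0.5, 0],
])

```text
clock: 31.7
eef_pos: [0.4837, 0.3708, 0.0759]
tool_rot: [-0.0, 1.0, -0.003, -0.001]
ft_force: [-0.5, 0.4, -1.2]
grip_width: 0.0261
grasp_force: 61.2
```

Emit:
apply_moves([
  [0, 0, 0.5, 0],
  [0, 0, 0.5, 0],
  [0, 0, 0.5, 0],
  [0, 0, 0.3, 0],
  [0, 0, 0.2, 0],
])

```text
clock: 32.12
eef_pos: [0.4836, 0.3705, 0.0361]
tool_rot: [-0.001, 1.0, -0.003, -0.001]
ft_force: [-0.8, -0.7, -0.8]
grip_width: 0.0264
grasp_force: 61.2
```

Emit:
apply_moves([
  [0, 0, 0, 0],
  [0, 0, 0, 0],
  [0, 0, 0, 0],
  [0, 0, 0, 0],
  [0, 0, 0, 0],
], claw=0.55)

```text
clock: 32.53
eef_pos: [0.4845, 0.3717, 0.0383]
tool_rot: [-0.001, 1.0, -0.002, 0.001]
ft_force: [-0.5, 0.8, 0.5]
grip_width: 0.0381
grasp_force: 0.0
```

Emit:
apply_moves([
  [0, 0, -1, 0],
  [0, 0, -1, 0],
  [0, 0, -1, 0],
  [0, 0, -1, 0],
  [0, 0, -1, 0],
])

```text
clock: 32.95
eef_pos: [0.4841, 0.3719, 0.1389]
tool_rot: [-0.001, 1.0, -0.003, 0.0]
ft_force: [0.7, 0.4, -0.1]
grip_width: 0.0387
grasp_force: 0.0
```

```bash
python3 - <<'E'
from h import *
t=look();to(.5428,-.1012,.13)
cv2.imwrite("pics/c6.png",warp(t,.024,.40,.56,.22,.48,2200))
E
```

```text
t 33.0 p [0.4861 0.3735 0.1437] phi 180.1 w 0.0386 F [0.5 1.5 3.9] g 0.0 j [ 0.66  0.52  0.13  1.18 -0.    0.66]
to [ -2.78 -23.74   0.72]
```

View pics/c6.png

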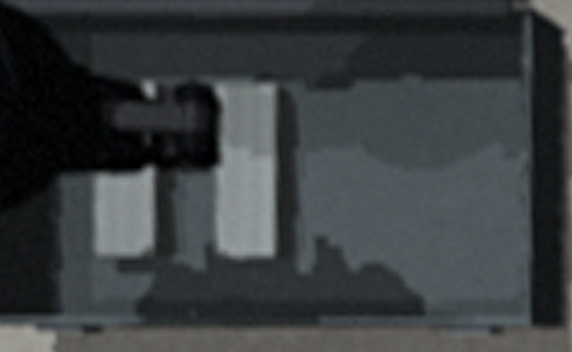

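The first two bars lie flat in the case at y≈0.423 and 0.369. The detector printed nothing this time, so I'll check why.

```bash
python3 - <<'E'
from h import *
t=pickle.load(open("t.pkl","rb"))
for thr in(80,95,110): print(thr);pieces(t,box=(.34,.72,-.19,.185),thr=thr)
cv2.imwrite("pics/b7.png",t["image"])
E
```

```text
80
95
110
x 0.4297 y -0.1135 size 65x22 yaw 88.4
x 0.5429 y -0.1012 size 78x27 yaw 86.3
x 0.5402 y 0.1036 size 66x37 yaw 62.6
x 0.5505 y -0.0010 size 59x58 yaw -90.0
x 0.6517 y -0.1050 size 79x27 yaw -80.4
x 0.6440 y 0.0008 size 58x58 yaw -90.0
```

View pics/b7.png

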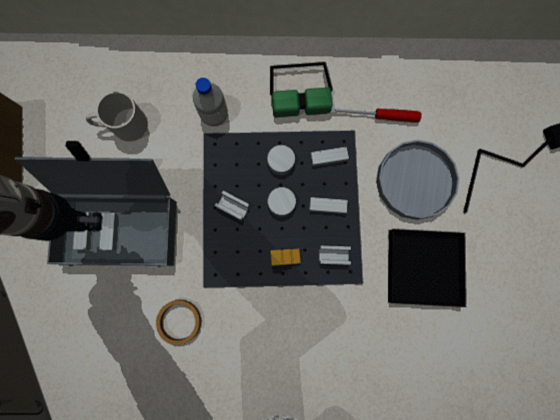

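The picture shows both bars in the case at (82,235) and (107,232) and all six remaining pieces undisturbed. The bright border ring had simply swallowed the contours. Next is the bar at (0.543, −0.101).

```bash
sed -i 's/RETR_EXTERNAL/RETR_LIST/' h.py
```

Emit:
apply_moves([
  [0, -1, 0, 0],
  [0, -1, 0, 0],
  [0, -1, 0, 0],
  [0, -1, 0, 0],
  [0, -1, 0, 0],
], claw=0.35)

```text
clock: 33.42
eef_pos: [0.4843, 0.2711, 0.1383]
tool_rot: [-0.001, 1.0, -0.003, 0.0]
ft_force: [0.7, -1.0, 0.9]
grip_width: 0.0552
grasp_force: 0.0
```

Emit:
apply_moves([
  [0, -1, 0, 0],
  [0, -1, 0, 0],
  [0, -1, 0, 0],
  [0, -1, 0, 0],
  [0, -1, 0, 0],
])

```text
clock: 33.83
eef_pos: [0.4846, 0.171, 0.1389]
tool_rot: [-0.001, 1.0, -0.003, 0.0]
ft_force: [0.3, -0.2, -0.3]
grip_width: 0.0556
grasp_force: 0.0
```

Emit:
apply_moves([
  [-0.2, -1, 0, 0],
  [-0.2, -1, 0, 0],
  [-0.2, -1, 0, 0],
  [-0.2, -1, 0, 0],
  [-0.2, -1, 0, 0],
])

```text
clock: 34.25
eef_pos: [0.505, 0.071, 0.1396]
tool_rot: [-0.001, 1.0, -0.003, 0.0]
ft_force: [0.7, -0.2, 0.1]
grip_width: 0.0554
grasp_force: 0.0
```

Emit:
apply_moves([
  [-0.2, -1, 0, 0],
  [-0.2, -1, 0, 0],
  [-0.2, -1, 0, 0],
  [-0.2, -1, 0, 0],
  [-0.2, -1, 0, 0],
])

```text
clock: 34.67
eef_pos: [0.5252, -0.0291, 0.1401]
tool_rot: [-0.001, 1.0, -0.003, 0.0]
ft_force: [-0.1, 0.5, 0.2]
grip_width: 0.0555
grasp_force: 0.0
```

Emit:
apply_moves([
  [-0.18, -0.73, 0.4, 0],
  [-0.18, -0.73, 0.4, 0],
  [-0.18, -0.73, 0.4, 0],
  [-0.18, -0.73, 0.4, 0],
  [-0.18, -0.73, 0.4, 0],
])

```text
clock: 35.08
eef_pos: [0.5433, -0.1021, 0.1001]
tool_rot: [-0.001, 1.0, -0.003, 0.0]
ft_force: [0.4, -0.1, -0.0]
grip_width: 0.0555
grasp_force: 0.0
```

Emit:
apply_moves([
  [0, 0, 0.1, -0.119],
  [0, 0, 0.1, -0.119],
  [0, 0, 0.1, -0.119],
  [0, 0, 0.1, -0.119],
  [0, 0, 0.1, -0.119],
])

```text
clock: 35.5
eef_pos: [0.5432, -0.1014, 0.0903]
tool_rot: [-0.31, 0.951, -0.003, -0.001]
ft_force: [0.0, 0.3, -0.2]
grip_width: 0.0554
grasp_force: 0.0
```

Emit:
apply_moves([
  [0, 0, 0.1, -0.119],
  [0, 0, 0.1, -0.119],
  [0, 0, 0.1, -0.119],
  [0, 0, 0.1, -0.119],
  [0, 0, 0.1, -0.119],
])

```text
clock: 35.92
eef_pos: [0.5433, -0.1014, 0.0804]
tool_rot: [-0.587, 0.81, -0.003, -0.001]
ft_force: [0.8, -0.6, -0.3]
grip_width: 0.0552
grasp_force: 0.0
```

Emit:
apply_moves([
  [0, 0, 0, -0.119],
  [0, 0, 0, -0.119],
  [0, 0, 0, 0],
  [0, 0, 0, 0],
  [0, 0, 0, 0],
])

```text
clock: 36.33
eef_pos: [0.5431, -0.1014, 0.0803]
tool_rot: [-0.68, 0.733, -0.002, -0.002]
ft_force: [-0.2, -0.4, -0.0]
grip_width: 0.056
grasp_force: 0.0
```

```bash
python3 - <<'E'
from h import *
to(.5428,-.1012,.035);rot()
E
```

```text
t 36.33 p [ 0.5431 -0.1014  0.0803] phi 265.6 w 0.056 F [-0.2 -0.4 -0. ] g 0.0 j [-0.18  0.48 -0.13  0.96 -0.01 -1.68]
to [-0.02  0.02  2.27]
[[-0.076, -0.997, 0.0], [-0.997, 0.076, -0.006], [0.006, -0.001, -1.0]]
```

Emit:
apply_moves([
  [0, 0, 0.5, 0],
  [0, 0, 0.5, 0],
  [0, 0, 0.5, 0],
  [0, 0, 0.45, 0],
  [0, 0, 0.3, 0],
])

```text
clock: 36.75
eef_pos: [0.5418, -0.1014, 0.033]
tool_rot: [-0.681, 0.733, -0.001, -0.003]
ft_force: [-0.9, -1.3, -0.9]
grip_width: 0.0554
grasp_force: 0.0
```

Emit:
apply_moves([
  [0, 0, 0, 0],
  [0, 0, 0, 0],
  [0, 0, 0, 0],
  [0, 0, 0, 0],
  [0, 0, 0, 0],
], claw=1)

```text
clock: 37.17
eef_pos: [0.5433, -0.1017, 0.0355]
tool_rot: [-0.681, 0.733, -0.002, -0.002]
ft_force: [0.7, -0.1, -1.9]
grip_width: 0.0267
grasp_force: 61.1
```

Emit:
apply_moves([
  [0, 0, -0.6, 0],
  [0, 0, -1, 0],
  [0, 0, -1, 0.119],
  [0, 0, -1, 0.119],
  [0, 0, -1, 0.119],
])

```text
clock: 37.58
eef_pos: [0.5429, -0.1011, 0.1283]
tool_rot: [-0.53, 0.848, -0.002, -0.002]
ft_force: [0.1, -0.4, -2.0]
grip_width: 0.0266
grasp_force: 61.2
```

Emit:
apply_moves([
  [0, 0, 0, 0.119],
  [0, 0, 0, 0.119],
  [0, 0, 0, 0.119],
  [0, 0, 0, 0.119],
  [0, 0, 0, 0.119],
])

```text
clock: 38.0
eef_pos: [0.543, -0.1011, 0.1275]
tool_rot: [-0.245, 0.97, -0.003, -0.001]
ft_force: [-0.0, 0.1, -0.9]
grip_width: 0.0265
grasp_force: 61.2
```

Emit:
apply_moves([
  [0, 0, 0, 0.119],
  [0, 0, 0, 0.119],
  [0, 0, 0, 0.119],
  [0, 0, 0, 0.119],
  [0, 0, 0, 0],
])

```text
clock: 38.42
eef_pos: [0.543, -0.1011, 0.1274]
tool_rot: [0.0, 1.0, -0.003, 0.0]
ft_force: [0.3, -0.1, -1.1]
grip_width: 0.0264
grasp_force: 61.2
```

```bash
python3 - <<'E'
from h import *
to(.482,.321,.13)
E
```

```text
t 38.42 p [ 0.543  -0.1011  0.1274] phi 180.0 w 0.0264 F [ 0.3 -0.1 -1.1] g 61.2 j [-0.18  0.43 -0.07  1.07 -0.01 -0.18]
to [ 3.05 21.1  -0.25]
```

Emit:
apply_moves([
  [0.2, 1, 0, 0],
  [0.2, 1, 0, 0],
  [0.2, 1, 0, 0],
  [0.2, 1, 0, 0],
  [0.2, 1, 0, 0],
])

```text
clock: 38.83
eef_pos: [0.5226, -0.0003, 0.1268]
tool_rot: [-0.003, 1.0, -0.003, 0.0]
ft_force: [0.7, -0.3, -1.2]
grip_width: 0.0266
grasp_force: 61.2
```

Emit:
apply_moves([
  [0.2, 1, 0, 0],
  [0.2, 1, 0, 0],
  [0.2, 1, 0, 0],
  [0.2, 1, 0, 0],
  [0.2, 1, 0, 0],
])

```text
clock: 39.25
eef_pos: [0.5024, 0.0998, 0.1263]
tool_rot: [-0.003, 1.0, -0.003, 0.0]
ft_force: [0.6, 0.0, -1.6]
grip_width: 0.0264
grasp_force: 61.2
```

Emit:
apply_moves([
  [0.2, 1, 0, 0],
  [0.2, 1, 0, 0],
  [0.2, 1, 0, 0],
  [0.2, 1, 0, 0],
  [0.2, 1, 0, 0],
])

```text
clock: 39.67
eef_pos: [0.4822, 0.1998, 0.1257]
tool_rot: [-0.003, 1.0, -0.003, 0.0]
ft_force: [-0.4, -0.9, -2.0]
grip_width: 0.0265
grasp_force: 61.2
```

Emit:
apply_moves([
  [0, 1, 0, 0],
  [0, 1, 0, 0],
  [0, 1, 0, 0],
  [0, 1, 0, 0],
  [0, 1, 0, 0],
])

```text
clock: 40.08
eef_pos: [0.4821, 0.2998, 0.1251]
tool_rot: [-0.003, 1.0, -0.003, 0.0]
ft_force: [0.6, 0.6, -1.1]
grip_width: 0.0263
grasp_force: 61.2
```

Emit:
apply_moves([
  [0, 0.22, 0.5, 0],
  [0, 0.22, 0.5, 0],
  [0, 0.22, 0.5, 0],
  [0, 0.22, 0.5, 0],
  [0, 0.22, 0.5, 0],
])

```text
clock: 40.5
eef_pos: [0.4817, 0.3197, 0.0732]
tool_rot: [-0.001, 1.0, -0.003, -0.001]
ft_force: [0.0, -0.4, -0.5]
grip_width: 0.0263
grasp_force: 61.3
```

Emit:
apply_moves([
  [0, 0, 0.5, 0],
  [0, 0, 0.5, 0],
  [0, 0, 0.4, 0],
  [0, 0, 0.3, 0],
  [0, 0, 0.15, 0],
])

```text
clock: 40.92
eef_pos: [0.4817, 0.3196, 0.0365]
tool_rot: [-0.001, 1.0, -0.003, -0.001]
ft_force: [-0.4, -0.5, -1.0]
grip_width: 0.0269
grasp_force: 61.3
```

Emit:
apply_moves([
  [0, 0, 0, 0],
  [0, 0, 0, 0],
  [0, 0, 0, 0],
  [0, 0, 0, 0],
  [0, 0, 0, 0],
], claw=0.55)

```text
clock: 41.33
eef_pos: [0.4826, 0.3206, 0.0385]
tool_rot: [-0.001, 1.0, -0.002, 0.001]
ft_force: [-0.3, -0.2, -0.1]
grip_width: 0.0384
grasp_force: 0.0
```

Emit:
apply_moves([
  [0, 0, -1, 0],
  [0, 0, -1, 0],
  [0, 0, -1, 0],
  [0, 0, -1, 0],
  [0, 0, -1, 0],
])

```text
clock: 41.75
eef_pos: [0.4822, 0.3209, 0.1391]
tool_rot: [-0.001, 1.0, -0.003, 0.0]
ft_force: [0.4, 0.4, -0.7]
grip_width: 0.0384
grasp_force: 0.0
```

```bash
python3 - <<'E'
from h import *
look();to(.6517,-.1048,.13)
E
```

```text
x 0.4370 y -0.1135 size 66x37 yaw 88.4
x 0.5402 y 0.1038 size 67x37 yaw 62.9
x 0.5507 y -0.0413 size 60x59 yaw -36.9
x 0.6517 y -0.1049 size 80x28 yaw -80.2
x 0.6440 y 0.0010 size 59x59 yaw -90.0
t 41.8 p [0.4843 0.3223 0.1437] phi 180.1 w 0.0384 F [1.6 0.2 3.1] g 0.0 j [ 0.59  0.46  0.04  1.14 -0.    0.59]
to [ -8.32 -21.37   0.77]
```

The tin at x=0.55 has been knocked to y=−0.041, which I'll use later. Continuing with the last bar.

Emit:
apply_moves([
  [0, -1, 0, 0],
  [0, -1, 0, 0],
  [0, -1, 0, 0],
  [0, -1, 0, 0],
  [0, -1, 0, 0],
], claw=0.35)

```text
clock: 42.22
eef_pos: [0.4824, 0.2201, 0.1386]
tool_rot: [-0.001, 1.0, -0.003, 0.0]
ft_force: [-0.0, -0.6, -0.1]
grip_width: 0.0555
grasp_force: 0.0
```

Emit:
apply_moves([
  [0, -1, 0, 0],
  [0, -1, 0, 0],
  [0, -1, 0, 0],
  [0, -1, 0, 0],
  [0, -1, 0, 0],
])

```text
clock: 42.63
eef_pos: [0.4826, 0.12, 0.1392]
tool_rot: [-0.001, 1.0, -0.003, 0.0]
ft_force: [0.4, -0.5, 0.1]
grip_width: 0.0557
grasp_force: 0.0
```

Emit:
apply_moves([
  [-0.84, -1, 0, 0],
  [-0.84, -1, 0, 0],
  [-0.84, -1, 0, 0],
  [-0.84, -1, 0, 0],
  [-0.84, -1, 0, 0],
])

```text
clock: 43.05
eef_pos: [0.5676, 0.02, 0.1397]
tool_rot: [-0.001, 1.0, -0.003, 0.0]
ft_force: [0.3, 1.0, -0.4]
grip_width: 0.0555
grasp_force: 0.0
```

Emit:
apply_moves([
  [-0.84, -1, 0, 0],
  [-0.84, -1, 0, 0],
  [-0.84, -1, 0, 0],
  [-0.84, -1, 0, 0],
  [-0.84, -1, 0, 0],
])

```text
clock: 43.47
eef_pos: [0.6517, -0.0799, 0.1401]
tool_rot: [-0.001, 1.0, -0.003, 0.0]
ft_force: [-0.6, -0.1, -0.0]
grip_width: 0.0554
grasp_force: 0.0
```

Emit:
apply_moves([
  [0, -0.26, 0.4, 0],
  [0, -0.26, 0.4, 0],
  [0, -0.26, 0.4, 0],
  [0, -0.26, 0.4, 0],
  [0, -0.26, 0.4, 0],
])

```text
clock: 43.88
eef_pos: [0.65, -0.1046, 0.0991]
tool_rot: [-0.001, 1.0, -0.003, -0.001]
ft_force: [-0.4, -0.0, 0.8]
grip_width: 0.0556
grasp_force: 0.0
```

Emit:
apply_moves([
  [0, 0, 0.1, 0.111],
  [0, 0, 0.1, 0.111],
  [0, 0, 0.1, 0.111],
  [0, 0, 0.1, 0.111],
  [0, 0, 0.1, 0.111],
])

```text
clock: 44.3
eef_pos: [0.6504, -0.1046, 0.0895]
tool_rot: [0.288, 0.958, -0.003, 0.0]
ft_force: [-0.7, 0.1, 0.5]
grip_width: 0.0556
grasp_force: 0.0
```

Emit:
apply_moves([
  [0, 0, 0.1, 0.111],
  [0, 0, 0.1, 0.111],
  [0, 0, 0.1, 0.111],
  [0, 0, 0.1, 0.111],
  [0, 0, 0.1, 0.111],
])

```text
clock: 44.72
eef_pos: [0.6504, -0.1046, 0.0796]
tool_rot: [0.55, 0.835, -0.003, 0.001]
ft_force: [-0.4, -0.5, 0.2]
grip_width: 0.0553
grasp_force: 0.0
```

Emit:
apply_moves([
  [0, 0, 0, 0.111],
  [0, 0, 0, 0.111],
  [0, 0, 0, 0],
  [0, 0, 0, 0],
  [0, 0, 0, 0],
])

```text
clock: 45.13
eef_pos: [0.6507, -0.1049, 0.08]
tool_rot: [0.64, 0.768, -0.002, 0.002]
ft_force: [0.6, -0.6, -0.6]
grip_width: 0.0551
grasp_force: 0.0
```

```bash
python3 - <<'E'
from h import *
to(.6517,-.1049,.035);rot()
E
```

```text
t 45.13 p [ 0.6507 -0.1049  0.08  ] phi 100.4 w 0.0551 F [ 0.6 -0.6 -0.6] g 0.0 j [-0.16  0.67  0.21  1.11 -0.01  1.23]
to [0.   0.05 2.25]
[[-0.18, 0.984, -0.0], [0.984, 0.18, -0.006], [-0.006, -0.002, -1.0]]
```

Emit:
apply_moves([
  [0, 0.05, 0.5, 0],
  [0, 0, 0.5, 0],
  [0, 0, 0.5, 0],
  [0, 0, 0.4, 0],
  [0, 0, 0.3, 0],
])

```text
clock: 45.55
eef_pos: [0.6508, -0.1051, 0.0339]
tool_rot: [0.641, 0.767, -0.003, 0.0]
ft_force: [-0.4, 0.3, -0.6]
grip_width: 0.0553
grasp_force: 0.0
```

Emit:
apply_moves([
  [0, 0, 0, 0],
  [0, 0, 0, 0],
  [0, 0, 0, 0],
  [0, 0, 0, 0],
  [0, 0, 0, 0],
], claw=1)

```text
clock: 45.97
eef_pos: [0.6523, -0.1053, 0.0366]
tool_rot: [0.642, 0.767, -0.002, 0.002]
ft_force: [-0.1, -0.3, -1.8]
grip_width: 0.0263
grasp_force: 61.2
```

Emit:
apply_moves([
  [0, 0, -0.6, 0],
  [0, 0, -1, 0],
  [0, 0, -1, -0.111],
  [0, 0, -1, -0.111],
  [0, 0, -1, -0.111],
])

```text
clock: 46.38
eef_pos: [0.6521, -0.1047, 0.1303]
tool_rot: [0.496, 0.868, -0.002, 0.002]
ft_force: [0.7, -0.1, -1.2]
grip_width: 0.0264
grasp_force: 61.3
```

Emit:
apply_moves([
  [0, 0, 0, -0.111],
  [0, 0, 0, -0.111],
  [0, 0, 0, -0.111],
  [0, 0, 0, -0.111],
  [0, 0, 0, -0.111],
])

```text
clock: 46.8
eef_pos: [0.6522, -0.1047, 0.1296]
tool_rot: [0.227, 0.974, -0.003, 0.001]
ft_force: [-0.3, -0.2, -1.2]
grip_width: 0.0266
grasp_force: 61.3
```

Emit:
apply_moves([
  [0, 0, 0, -0.111],
  [0, 0, 0, -0.111],
  [0, 0, 0, -0.111],
  [0, 0, 0, -0.111],
  [0, 0, 0, 0],
])

```text
clock: 47.22
eef_pos: [0.6522, -0.1047, 0.1294]
tool_rot: [-0.002, 1.0, -0.003, 0.0]
ft_force: [0.8, 0.3, 0.2]
grip_width: 0.0261
grasp_force: 61.3
```

```bash
python3 - <<'E'
from h import *
to(.482,.272,.13)
E
```

```text
t 47.22 p [ 0.6522 -0.1047  0.1294] phi 180.2 w 0.0261 F [0.8 0.3 0.2] g 61.3 j [-0.16  0.63  0.28  1.22 -0.01 -0.16]
to [ 8.44 18.87 -0.15]
```

Emit:
apply_moves([
  [0.85, 0.5, 0, 0],
  [0.85, 0.5, 0, 0],
  [0.85, 0.5, 0, 0],
  [0.85, 0.5, 0, 0],
  [0.85, 0.5, 0, 0],
])

```text
clock: 47.63
eef_pos: [0.5662, -0.0545, 0.1287]
tool_rot: [0.001, 1.0, -0.003, 0.0]
ft_force: [0.4, 0.4, -0.4]
grip_width: 0.0264
grasp_force: 61.3
```

Emit:
apply_moves([
  [0.84, 1, 0, 0],
  [0.84, 1, 0, 0],
  [0.84, 1, 0, 0],
  [0.84, 1, 0, 0],
  [0.84, 1, 0, 0],
])

```text
clock: 48.05
eef_pos: [0.4821, 0.0458, 0.1283]
tool_rot: [0.001, 1.0, -0.003, 0.001]
ft_force: [0.4, 0.4, -1.0]
grip_width: 0.0263
grasp_force: 61.3
```

Emit:
apply_moves([
  [0, 1, 0, 0],
  [0, 1, 0, 0],
  [0, 1, 0, 0],
  [0, 1, 0, 0],
  [0, 1, 0, 0],
])

```text
clock: 48.47
eef_pos: [0.4827, 0.146, 0.1279]
tool_rot: [0.001, 1.0, -0.003, 0.001]
ft_force: [1.3, 0.4, -0.9]
grip_width: 0.0266
grasp_force: 61.3
```

Emit:
apply_moves([
  [0, 1, 0, 0],
  [0, 1, 0, 0],
  [0, 1, 0, 0],
  [0, 1, 0, 0],
  [0, 1, 0, 0],
])

```text
clock: 48.88
eef_pos: [0.4825, 0.2461, 0.1272]
tool_rot: [0.001, 1.0, -0.003, 0.0]
ft_force: [-0.7, 0.1, -0.7]
grip_width: 0.0269
grasp_force: 61.3
```

Emit:
apply_moves([
  [0, 0.24, 0.4, 0],
  [0, 0.24, 0.4, 0],
  [0, 0.24, 0.4, 0],
  [0, 0.24, 0.4, 0],
  [0, 0.24, 0.4, 0],
])

```text
clock: 49.3
eef_pos: [0.482, 0.2682, 0.085]
tool_rot: [-0.0, 1.0, -0.003, -0.001]
ft_force: [-1.1, -0.9, -0.9]
grip_width: 0.0265
grasp_force: 61.3
```

```bash
python3 - <<'E'
from h import *
to(.482,.271,.048)
E
```

```text
t 49.3 p [0.482  0.2682 0.085 ] phi 180.0 w 0.0265 F [-1.1 -0.9 -0.9] g 61.3 j [ 0.51  0.47 -0.12  0.98 -0.01  0.51]
to [-0.    0.15  1.85]
```

Emit:
apply_moves([
  [0, 0.1, 0.5, 0],
  [0, 0, 0.5, 0],
  [0, 0, 0.5, 0],
  [0, 0, 0.3, 0],
  [0, 0, 0.2, 0],
])

```text
clock: 49.72
eef_pos: [0.4816, 0.2698, 0.0446]
tool_rot: [-0.001, 1.0, -0.003, -0.001]
ft_force: [0.1, 0.7, -1.2]
grip_width: 0.0263
grasp_force: 61.3
```

Emit:
apply_moves([
  [0, 0, 0, 0],
  [0, 0, 0, 0],
  [0, 0, 0, 0],
  [0, 0, 0, 0],
  [0, 0, 0, 0],
], claw=0.6)

```text
clock: 50.13
eef_pos: [0.4828, 0.2708, 0.0468]
tool_rot: [-0.001, 1.0, -0.003, 0.001]
ft_force: [0.1, -0.0, 0.4]
grip_width: 0.034
grasp_force: 0.0
```

Emit:
apply_moves([
  [0, 0, -1, 0],
  [0, 0, -1, 0],
  [0, 0, -1, 0],
  [0, 0, -1, 0],
  [0, 0, -1, 0],
])

```text
clock: 50.55
eef_pos: [0.4823, 0.2711, 0.1475]
tool_rot: [-0.001, 1.0, -0.003, 0.0]
ft_force: [-0.6, 0.3, -0.9]
grip_width: 0.0343
grasp_force: 0.0
```

Emit:
apply_moves([
  [0, -1, 0, 0],
  [0, -1, 0, 0],
  [0, -1, 0, 0],
  [0, -1, 0, 0],
  [0, -0.3, 0, 0],
], claw=0.3)

```text
clock: 50.97
eef_pos: [0.4823, 0.1829, 0.1471]
tool_rot: [0.0, 1.0, -0.003, 0.0]
ft_force: [-0.6, 0.4, -0.4]
grip_width: 0.06
grasp_force: 0.0
```

```bash
python3 - <<'E'
from h import *
t=look();to(.539,.103,.13)
a=warp(t,.024,.40,.56,.22,.48,2200)
cv2.imwrite("pics/c8.png",a)
E
```

```text
x 0.4294 y -0.1137 size 66x22 yaw 87.9
x 0.4321 y -0.0090 size 57x28 yaw -85.9
x 0.5403 y 0.1038 size 67x38 yaw 62.4
x 0.5510 y -0.0418 size 60x59 yaw -90.0
x 0.6440 y 0.0008 size 60x59 yaw -90.0
t 51.02 p [0.4824 0.183  0.1471] phi 180.0 w 0.0599 F [ 0.  -0.5  0.2] g 0.0 j [ 0.37  0.34 -0.14  1.09 -0.01  0.37]
to [-2.83 -3.99  0.88]
```

View pics/c8.png

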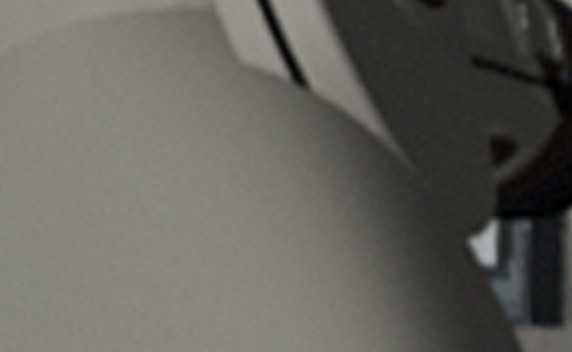

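The arm hides the case in this crop, so I'll verify it later. Next is the channel at (0.539, 0.103).

Emit:
apply_moves([
  [-0.57, -0.8, 0.3, 0],
  [-0.57, -0.8, 0.3, 0],
  [-0.57, -0.8, 0.3, 0],
  [-0.57, -0.8, 0.3, 0],
  [-0.57, -0.8, 0.3, 0],
])

```text
clock: 51.43
eef_pos: [0.5405, 0.1053, 0.117]
tool_rot: [-0.001, 1.0, -0.002, 0.0]
ft_force: [1.1, -0.1, 0.2]
grip_width: 0.0603
grasp_force: 0.0
```

Emit:
apply_moves([
  [0, 0, 0.3, -0.116],
  [0, 0, 0.3, -0.116],
  [0, 0, 0.3, -0.116],
  [0, 0, 0.3, -0.116],
  [0, 0, 0.3, -0.116],
])

```text
clock: 51.85
eef_pos: [0.5401, 0.1058, 0.0869]
tool_rot: [-0.303, 0.953, -0.002, -0.001]
ft_force: [-0.9, 0.6, -0.2]
grip_width: 0.0599
grasp_force: 0.0
```

Emit:
apply_moves([
  [0, 0, 0, -0.116],
  [0, 0, 0, -0.116],
  [0, 0, 0, -0.116],
  [0, 0, 0, -0.116],
  [0, 0, 0, 0],
])

```text
clock: 52.27
eef_pos: [0.54, 0.1058, 0.0872]
tool_rot: [-0.522, 0.853, -0.002, -0.001]
ft_force: [1.1, 0.3, -0.3]
grip_width: 0.0599
grasp_force: 0.0
```

```bash
python3 - <<'E'
from h import *
to(.539,.103,.038)
c=bot.camera("wrist");cv2.imwrite("pics/w9.png",c["image"])
E
```

```text
t 52.27 p [0.54   0.1058 0.0872] phi 242.9 w 0.0599 F [ 1.1  0.3 -0.3] g 0.0 j [ 0.2   0.46 -0.13  0.98 -0.01 -0.9 ]
to [ 0.14 -0.01  2.46]
```

View pics/w9.png

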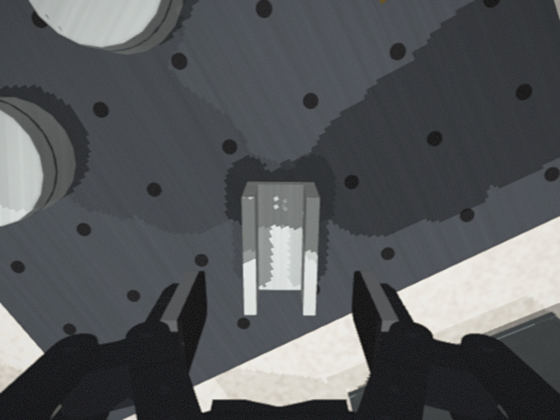

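The channel sits square between the pads (u≈280).

Emit:
apply_moves([
  [0.14, 0, 0.5, 0],
  [0, 0, 0.5, 0],
  [0, 0, 0.5, 0],
  [0, 0, 0.5, 0],
  [0, 0, 0.45, 0],
])

```text
clock: 52.73
eef_pos: [0.5375, 0.1019, 0.0362]
tool_rot: [-0.52, 0.854, -0.002, -0.002]
ft_force: [-0.5, 0.5, 0.3]
grip_width: 0.0597
grasp_force: 0.0
```

Emit:
apply_moves([
  [0, 0, 0, 0],
  [0, 0, 0, 0],
  [0, 0, 0, 0],
  [0, 0, 0, 0],
  [0, 0, 0, 0],
], claw=1)

```text
clock: 53.15
eef_pos: [0.5387, 0.1021, 0.0385]
tool_rot: [-0.521, 0.854, -0.003, -0.001]
ft_force: [-0.8, 0.1, -1.6]
grip_width: 0.0348
grasp_force: 60.3
```

Emit:
apply_moves([
  [0, 0, -0.6, 0],
  [0, 0, -1, 0],
  [0, 0, -1, 0.116],
  [0, 0, -1, 0.116],
  [0, 0, -1, 0.116],
])

```text
clock: 53.57
eef_pos: [0.5383, 0.1026, 0.1312]
tool_rot: [-0.354, 0.935, -0.003, -0.001]
ft_force: [0.8, -0.6, -0.6]
grip_width: 0.0349
grasp_force: 60.4
```

Emit:
apply_moves([
  [0, 0, 0, 0.116],
  [0, 0, 0, 0.116],
  [0, 0, 0, 0.116],
  [0, 0, 0, 0.116],
  [0, 0, 0, 0.116],
])

```text
clock: 53.98
eef_pos: [0.5384, 0.1026, 0.1305]
tool_rot: [-0.059, 0.998, -0.003, 0.0]
ft_force: [-0.5, -0.9, 0.1]
grip_width: 0.0348
grasp_force: 60.4
```

Emit:
apply_moves([
  [0, 0, 0, 0.116],
  [-0.24, -1, 0, 0],
  [-0.24, -1, 0, 0],
  [-0.24, -1, 0, 0],
  [-0.24, -1, 0, 0],
])

```text
clock: 54.4
eef_pos: [0.5579, 0.022, 0.1309]
tool_rot: [-0.001, 1.0, -0.003, 0.0]
ft_force: [0.6, 0.7, -1.7]
grip_width: 0.0348
grasp_force: 60.5
```

Emit:
apply_moves([
  [-0.24, -1, 0, 0],
  [-0.24, -1, 0, 0],
  [-0.24, -1, 0, 0],
  [-0.24, -1, 0, 0],
  [-0.24, -1, 0, 0],
])

```text
clock: 54.82
eef_pos: [0.5821, -0.0783, 0.1314]
tool_rot: [-0.001, 1.0, -0.003, 0.0]
ft_force: [1.0, 0.1, -1.4]
grip_width: 0.0349
grasp_force: 60.5
```

Emit:
apply_moves([
  [-0.24, -1, 0, 0],
  [-0.24, -1, 0, 0],
  [-0.24, -1, 0, 0],
  [-0.24, -1, 0, 0],
  [-0.24, -1, 0, 0],
])

```text
clock: 55.23
eef_pos: [0.6062, -0.1783, 0.1319]
tool_rot: [-0.001, 1.0, -0.003, 0.0]
ft_force: [-0.0, 0.6, -2.1]
grip_width: 0.0353
grasp_force: 60.5
```

Emit:
apply_moves([
  [-0.24, -1, 0, 0],
  [-0.24, -1, 0, 0],
  [-0.24, -1, 0, 0],
  [-0.24, -1, 0, 0],
  [-0.24, -1, 0, 0],
])

```text
clock: 55.65
eef_pos: [0.6304, -0.2782, 0.1324]
tool_rot: [-0.001, 1.0, -0.003, 0.0]
ft_force: [0.5, -0.8, -1.0]
grip_width: 0.0352
grasp_force: 60.5
```

```bash
python3 - <<'E'
from h import *
to(.634,-.297,.036);rot()
E
```

```text
t 55.65 p [ 0.6304 -0.2782  0.1324] phi 180.1 w 0.0352 F [ 0.5 -0.8 -1. ] g 60.5 j [-0.41  0.68  0.38  1.27 -0.01 -0.42]
to [-0.18 -0.91  4.82]
[[-1.0, -0.002, 0.0], [-0.002, 1.0, -0.006], [-0.0, -0.006, -1.0]]
```

Emit:
apply_moves([
  [-0.18, -0.91, 0.5, 0],
  [0, 0, 0.6, 0],
  [0, 0, 0.6, 0],
  [0, 0, 0.6, 0],
  [0, 0, 0.6, 0],
])

```text
clock: 56.07
eef_pos: [0.6336, -0.2951, 0.0731]
tool_rot: [-0.001, 1.0, -0.003, -0.0]
ft_force: [-0.3, 0.5, -0.8]
grip_width: 0.035
grasp_force: 60.5
```

Emit:
apply_moves([
  [0, 0, 0.5, 0],
  [0, 0, 0.4, 0],
  [0, 0, 0.4, 0],
  [0, 0, 0.3, 0],
  [0, 0, 0.2, 0],
])

```text
clock: 56.48
eef_pos: [0.6337, -0.2956, 0.0374]
tool_rot: [-0.001, 1.0, -0.003, -0.0]
ft_force: [-0.6, -0.4, -0.5]
grip_width: 0.035
grasp_force: 60.5
```

Emit:
apply_moves([
  [0, 0, 0, 0],
  [0, 0, 0, 0],
  [0, 0, 0, 0],
  [0, 0, 0, 0],
  [0, 0, 0, 0],
], claw=0.4)

```text
clock: 56.9
eef_pos: [0.6344, -0.2962, 0.0392]
tool_rot: [-0.001, 1.0, -0.003, 0.001]
ft_force: [-0.3, 0.3, 0.1]
grip_width: 0.0512
grasp_force: 0.0
```

Emit:
apply_moves([
  [0, 0, -1, 0],
  [0, 0, -1, 0],
  [0, 0, -1, 0],
  [0, 0, -1, 0],
  [0, 0, -1, 0],
], claw=0.3)

```text
clock: 57.32
eef_pos: [0.6339, -0.2954, 0.1397]
tool_rot: [-0.001, 1.0, -0.003, 0.0]
ft_force: [-0.0, 0.2, 0.1]
grip_width: 0.0593
grasp_force: 0.0
```

```bash
python3 - <<'E'
from h import *
look();to(.4355,-.112,.13)
E
```

```text
x 0.4320 y -0.0093 size 59x30 yaw -86.1
x 0.4369 y -0.1137 size 66x38 yaw 88.5
x 0.5507 y -0.0415 size 60x60 yaw -90.0
x 0.6439 y 0.0010 size 60x59 yaw -26.6
t 57.37 p [ 0.6361 -0.2964  0.1451] phi 180.1 w 0.0594 F [ 1.1 -0.4  4. ] g 0.0 j [-0.43  0.7   0.44  1.31 -0.01 -0.44]
to [10.02  9.25  0.59]
```

Emit:
apply_moves([
  [0.99, 0.92, 0, 0],
  [0.99, 0.92, 0, 0],
  [0.99, 0.92, 0, 0],
  [0.99, 0.92, 0, 0],
  [0.99, 0.92, 0, 0],
])

```text
clock: 57.78
eef_pos: [0.5338, -0.2029, 0.138]
tool_rot: [-0.001, 1.0, -0.003, 0.0]
ft_force: [0.1, 0.3, 0.2]
grip_width: 0.0598
grasp_force: 0.0
```

Emit:
apply_moves([
  [0.99, 0.92, 0, 0],
  [0.99, 0.92, 0, 0],
  [0.99, 0.92, 0, 0],
  [0.99, 0.92, 0, 0],
  [0.99, 0.92, 0, 0],
])

```text
clock: 58.2
eef_pos: [0.4347, -0.111, 0.1376]
tool_rot: [-0.001, 1.0, -0.003, 0.001]
ft_force: [1.0, -0.0, -0.2]
grip_width: 0.0601
grasp_force: 0.0
```

Emit:
apply_moves([
  [0, 0, 0.3, -0.113],
  [0, 0, 0.3, -0.113],
  [0, 0, 0.3, -0.113],
  [0, 0, 0.3, -0.113],
  [0, 0, 0.3, -0.113],
])

```text
clock: 58.62
eef_pos: [0.4358, -0.1119, 0.1075]
tool_rot: [-0.295, 0.955, -0.003, -0.0]
ft_force: [-0.3, -0.7, -0.1]
grip_width: 0.0598
grasp_force: 0.0
```

Emit:
apply_moves([
  [0, 0, 0.2, -0.113],
  [0, 0, 0.2, -0.113],
  [0, 0, 0.2, -0.113],
  [0, 0, 0.2, -0.113],
  [0, 0, 0.2, -0.113],
])

```text
clock: 59.03
eef_pos: [0.4358, -0.1121, 0.0875]
tool_rot: [-0.561, 0.828, -0.003, -0.001]
ft_force: [-0.3, -0.1, -0.2]
grip_width: 0.0596
grasp_force: 0.0
```

Emit:
apply_moves([
  [0, 0, 0, -0.113],
  [0, 0, 0, -0.113],
  [0, 0, 0, -0.113],
  [0, 0, 0, 0],
  [0, 0, 0, 0],
])

```text
clock: 59.45
eef_pos: [0.4358, -0.1121, 0.0876]
tool_rot: [-0.695, 0.719, -0.002, -0.002]
ft_force: [-0.1, -0.4, -0.5]
grip_width: 0.0596
grasp_force: 0.0
```

```bash
python3 - <<'E'
from h import *
to(.4365,-.1122,.038)
E
```

```text
t 59.45 p [ 0.4358 -0.1121  0.0876] phi 268.1 w 0.0596 F [-0.1 -0.4 -0.5] g 0.0 j [-0.25  0.29 -0.4   0.88 -0.01 -1.79]
to [-0.01 -0.03  2.48]
```

Emit:
apply_moves([
  [0, 0, 0.5, 0],
  [0, 0, 0.5, 0],
  [0, 0, 0.5, 0],
  [0, 0, 0.5, 0],
  [0, 0, 0.45, 0],
])

```text
clock: 59.87
eef_pos: [0.4356, -0.1124, 0.0379]
tool_rot: [-0.695, 0.719, -0.002, -0.002]
ft_force: [-0.5, -0.0, 0.5]
grip_width: 0.06
grasp_force: 0.0
```

Emit:
apply_moves([
  [0, 0, 0, 0],
  [0, 0, 0, 0],
  [0, 0, 0, 0],
  [0, 0, 0, 0],
  [0, 0, 0, 0],
], claw=1)

```text
clock: 60.28
eef_pos: [0.4358, -0.1124, 0.0386]
tool_rot: [-0.696, 0.718, -0.002, -0.002]
ft_force: [0.3, 0.2, -1.5]
grip_width: 0.035
grasp_force: 60.1
```

Emit:
apply_moves([
  [0, 0, -0.6, 0],
  [0, 0, -1, 0],
  [0, 0, -1, 0.113],
  [0, 0, -1, 0.113],
  [0, 0, -1, 0.113],
])

```text
clock: 60.7
eef_pos: [0.4353, -0.1117, 0.1313]
tool_rot: [-0.556, 0.831, -0.002, -0.002]
ft_force: [0.1, -1.3, -2.4]
grip_width: 0.0352
grasp_force: 60.2
```

Emit:
apply_moves([
  [0, 0, 0, 0.113],
  [0, 0, 0, 0.113],
  [0, 0, 0, 0.113],
  [0, 0, 0, 0.113],
  [0, 0, 0, 0.113],
])

```text
clock: 61.12
eef_pos: [0.4355, -0.1118, 0.1306]
tool_rot: [-0.29, 0.957, -0.003, -0.001]
ft_force: [0.9, -0.0, -1.9]
grip_width: 0.0346
grasp_force: 60.3
```

Emit:
apply_moves([
  [0, 0, 0, 0.113],
  [0, 0, 0, 0.113],
  [0, 0, 0, 0.113],
  [0, 0, 0, 0.113],
  [0, 0, 0, 0.113],
])

```text
clock: 61.53
eef_pos: [0.4355, -0.1118, 0.1305]
tool_rot: [0.002, 1.0, -0.003, 0.0]
ft_force: [0.3, 0.3, -1.5]
grip_width: 0.0347
grasp_force: 60.3
```

Emit:
apply_moves([
  [-0.64, -0.92, 0, 0],
  [-0.64, -0.92, 0, 0],
  [-0.64, -0.92, 0, 0],
  [-0.64, -0.92, 0, 0],
  [-0.64, -0.92, 0, 0],
])

```text
clock: 61.95
eef_pos: [0.5001, -0.2045, 0.1309]
tool_rot: [-0.001, 1.0, -0.003, -0.0]
ft_force: [-0.2, 0.5, -1.5]
grip_width: 0.0348
grasp_force: 60.3
```

Emit:
apply_moves([
  [-0.64, -0.92, 0, 0],
  [-0.64, -0.92, 0, 0],
  [-0.64, -0.92, 0, 0],
  [-0.64, -0.92, 0, 0],
  [-0.64, -0.92, 0, 0],
])

```text
clock: 62.37
eef_pos: [0.5642, -0.2964, 0.1312]
tool_rot: [-0.001, 1.0, -0.003, -0.0]
ft_force: [0.4, -0.8, -1.1]
grip_width: 0.0352
grasp_force: 60.3
```

```bash
python3 - <<'E'
from h import *
to(.564,-.297,.037)
E
```

```text
t 62.37 p [ 0.5642 -0.2964  0.1312] phi 180.1 w 0.0352 F [ 0.4 -0.8 -1.1] g 60.3 j [-0.48  0.58  0.2   1.19 -0.01 -0.48]
to [ 0.01 -0.    4.71]
```

Emit:
apply_moves([
  [0, 0, 0.5, 0],
  [0, 0, 0.6, 0],
  [0, 0, 0.6, 0],
  [0, 0, 0.6, 0],
  [0, 0, 0.6, 0],
])

```text
clock: 62.78
eef_pos: [0.5633, -0.2955, 0.0723]
tool_rot: [-0.001, 1.0, -0.003, -0.001]
ft_force: [0.8, -0.2, -1.5]
grip_width: 0.035
grasp_force: 60.3
```

Emit:
apply_moves([
  [0, 0, 0.5, 0],
  [0, 0, 0.4, 0],
  [0, 0, 0.4, 0],
  [0, 0, 0.3, 0],
  [0, 0, 0.2, 0],
])

```text
clock: 63.2
eef_pos: [0.5636, -0.2959, 0.0365]
tool_rot: [-0.001, 1.0, -0.003, -0.0]
ft_force: [-0.5, 0.2, -0.7]
grip_width: 0.035
grasp_force: 60.3
```

Emit:
apply_moves([
  [0, 0, 0, 0],
  [0, 0, 0, 0],
  [0, 0, 0, 0],
  [0, 0, 0, 0],
  [0, 0, 0, 0],
], claw=0.4)

```text
clock: 63.62
eef_pos: [0.5644, -0.2963, 0.0381]
tool_rot: [-0.001, 1.0, -0.003, 0.001]
ft_force: [0.1, 0.4, 0.4]
grip_width: 0.0512
grasp_force: 0.0
```

Emit:
apply_moves([
  [0, 0, -1, 0],
  [0, 0, -1, 0],
  [0, 0, -1, 0],
  [0, 0, -1, 0],
  [0, 0, -1, 0],
])

```text
clock: 64.03
eef_pos: [0.5639, -0.2955, 0.1387]
tool_rot: [-0.001, 1.0, -0.003, 0.0]
ft_force: [-0.5, 0.3, -0.3]
grip_width: 0.0514
grasp_force: 0.0
```

```bash
python3 - <<'E'
from h import *
look();to(.5495,-.041,.13)
E
```

```text
x 0.4320 y -0.0093 size 59x29 yaw -85.8
x 0.5507 y -0.0413 size 60x59 yaw -36.9
x 0.6440 y 0.0010 size 59x59 yaw -90.0
t 64.08 p [ 0.5661 -0.2967  0.1437] phi 180.1 w 0.051 F [ 1.  -0.6  3.1] g 0.0 j [-0.48  0.57  0.21  1.2  -0.01 -0.48]
to [ 0.81 12.79  0.56]
```

Emit:
apply_moves([
  [0.07, 1, 0, 0],
  [0.07, 1, 0, 0],
  [0.07, 1, 0, 0],
  [0.07, 1, 0, 0],
  [0.07, 1, 0, 0],
], claw=0)

```text
clock: 64.5
eef_pos: [0.5567, -0.1948, 0.137]
tool_rot: [-0.001, 1.0, -0.003, 0.0]
ft_force: [0.6, -0.0, -0.5]
grip_width: 0.0857
grasp_force: 0.0
```

Emit:
apply_moves([
  [0.07, 1, 0, 0],
  [0.07, 1, 0, 0],
  [0.07, 1, 0, 0],
  [0.07, 1, 0, 0],
  [0.07, 1, 0, 0],
])

```text
clock: 64.92
eef_pos: [0.5495, -0.0946, 0.1364]
tool_rot: [-0.001, 1.0, -0.003, 0.0]
ft_force: [-0.4, 0.8, 0.1]
grip_width: 0.0852
grasp_force: 0.0
```

Emit:
apply_moves([
  [0, 0.55, 0.6, 0],
  [0, 0.55, 0.6, 0],
  [0, 0.55, 0.6, 0],
  [0, 0.55, 0.6, 0],
  [0, 0.55, 0.6, 0],
])

```text
clock: 65.33
eef_pos: [0.5496, -0.0403, 0.0757]
tool_rot: [-0.001, 1.0, -0.003, 0.0]
ft_force: [-0.1, -0.3, 0.8]
grip_width: 0.0858
grasp_force: 0.0
```

```bash
python3 - <<'E'
from h import *
to(.5493,-.041,.035)
c=bot.camera("wrist");cv2.imwrite("pics/w10.png",c["image"])
E
```

```text
t 65.33 p [ 0.5496 -0.0403  0.0757] phi 180.1 w 0.0858 F [-0.1 -0.3  0.8] g 0.0 j [-0.07  0.48 -0.14  0.95 -0.01 -0.07]
to [ 0.02 -0.02  2.03]
```

View pics/w10.png

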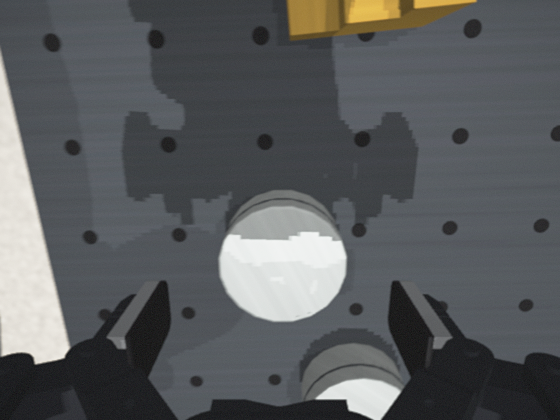

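The tin is centred between the open fingers (u≈283).

Emit:
apply_moves([
  [0, 0, 0.5, 0],
  [0, 0, 0.5, 0],
  [0, 0, 0.4, 0],
  [0, 0, 0.4, 0],
  [0, 0, 0.2, 0],
])

```text
clock: 65.8
eef_pos: [0.5488, -0.0417, 0.0346]
tool_rot: [-0.0, 1.0, -0.003, -0.001]
ft_force: [0.2, 0.1, 0.1]
grip_width: 0.0852
grasp_force: 0.0
```

Emit:
apply_moves([
  [0, 0, 0, 0],
  [0, 0, 0, 0],
  [0, 0, 0, 0],
  [0, 0, 0, 0],
  [0, 0, 0, 0],
], claw=1)

```text
clock: 66.22
eef_pos: [0.5501, -0.0413, 0.0366]
tool_rot: [-0.001, 1.0, -0.003, 0.001]
ft_force: [-0.0, -0.7, 2.5]
grip_width: 0.0573
grasp_force: 64.2
```

Emit:
apply_moves([
  [0, 0, -0.6, 0],
  [0, 0, -1, 0],
  [0, 0, -1, 0],
  [0, 0, -1, 0],
  [0, 0, -1, 0],
])

```text
clock: 66.63
eef_pos: [0.5491, -0.0405, 0.1287]
tool_rot: [-0.001, 1.0, -0.003, -0.0]
ft_force: [0.8, -0.2, -1.2]
grip_width: 0.058
grasp_force: 64.2
```

Emit:
apply_moves([
  [0.4, -1, 0, 0],
  [0.4, -1, 0, 0],
  [0.4, -1, 0, 0],
  [0.4, -1, 0, 0],
  [0.4, -1, 0, 0],
])

```text
clock: 67.05
eef_pos: [0.5091, -0.1414, 0.1286]
tool_rot: [-0.001, 1.0, -0.003, -0.0]
ft_force: [-0.5, -0.6, -0.3]
grip_width: 0.0575
grasp_force: 64.2
```

Emit:
apply_moves([
  [0.4, -1, 0, 0],
  [0.4, -1, 0, 0],
  [0.4, -1, 0, 0],
  [0.4, -1, 0, 0],
  [0.4, -1, 0, 0],
])

```text
clock: 67.47
eef_pos: [0.4692, -0.2416, 0.1291]
tool_rot: [-0.001, 1.0, -0.003, -0.0]
ft_force: [0.0, -0.9, -0.6]
grip_width: 0.0576
grasp_force: 64.2
```

Emit:
apply_moves([
  [0.24, -0.66, 0, 0],
  [0.24, -0.66, 0, 0],
  [0.24, -0.66, 0, 0],
  [0.24, -0.66, 0, 0],
  [0.24, -0.66, 0, 0],
])

```text
clock: 67.88
eef_pos: [0.4455, -0.3074, 0.1294]
tool_rot: [-0.001, 1.0, -0.003, -0.0]
ft_force: [0.1, 0.3, -0.5]
grip_width: 0.0577
grasp_force: 64.2
```

```bash
python3 - <<'E'
from h import *
to(.447,-.307,.034)
E
```

```text
t 67.88 p [ 0.4455 -0.3074  0.1294] phi 180.1 w 0.0577 F [ 0.1  0.3 -0.5] g 64.2 j [-0.6   0.4  -0.1   1.06 -0.   -0.6 ]
to [-0.08  0.05  4.77]
```

Emit:
apply_moves([
  [-0.08, 0.05, 0.5, 0],
  [0, 0, 0.6, 0],
  [0, 0, 0.6, 0],
  [0, 0, 0.6, 0],
  [0, 0, 0.6, 0],
])

```text
clock: 68.3
eef_pos: [0.4474, -0.3054, 0.0703]
tool_rot: [-0.001, 1.0, -0.003, -0.0]
ft_force: [-0.2, 0.7, -0.9]
grip_width: 0.0578
grasp_force: 64.2
```

Emit:
apply_moves([
  [0, 0, 0.5, 0],
  [0, 0, 0.4, 0],
  [0, 0, 0.4, 0],
  [0, 0, 0.3, 0],
  [0, 0, 0.2, 0],
])

```text
clock: 68.72
eef_pos: [0.4473, -0.3061, 0.0346]
tool_rot: [-0.001, 1.0, -0.003, -0.0]
ft_force: [-0.0, -1.2, -1.0]
grip_width: 0.058
grasp_force: 64.2
```

Emit:
apply_moves([
  [0, 0, 0, 0],
  [0, 0, 0, 0],
  [0, 0, 0, 0],
  [0, 0, 0, 0],
  [0, 0, 0, 0],
], claw=0.12)

```text
clock: 69.13
eef_pos: [0.4479, -0.3066, 0.036]
tool_rot: [-0.001, 1.0, -0.003, 0.0]
ft_force: [-0.6, -0.9, 0.5]
grip_width: 0.0753
grasp_force: 0.0
```

Emit:
apply_moves([
  [0, 0, -1, 0],
  [0, 0, -1, 0],
  [0, 0, -1, 0],
  [0, 0, -1, 0],
  [0, 0, -1, 0],
])

```text
clock: 69.55
eef_pos: [0.4475, -0.3058, 0.1367]
tool_rot: [-0.001, 1.0, -0.003, 0.0]
ft_force: [0.2, -0.5, -0.4]
grip_width: 0.0752
grasp_force: 0.0
```

```bash
python3 - <<'E'
from h import *
look();to(.6418,.001,.13)
E
```

```text
x 0.4324 y -0.0094 size 59x29 yaw -85.0
x 0.6440 y 0.0010 size 59x59 yaw -90.0
t 69.6 p [ 0.4496 -0.3072  0.1411] phi 180.1 w 0.0749 F [ 0.9 -0.9  2.5] g 0.0 j [-0.6   0.39 -0.08  1.08 -0.   -0.6 ]
to [-9.63 15.4   0.46]
```

Emit:
apply_moves([
  [-0.65, 1, 0, 0],
  [-0.65, 1, 0, 0],
  [-0.65, 1, 0, 0],
  [-0.65, 1, 0, 0],
  [-0.65, 1, 0, 0],
], claw=0)

```text
clock: 70.02
eef_pos: [0.5129, -0.2048, 0.135]
tool_rot: [-0.001, 1.0, -0.003, 0.0]
ft_force: [0.4, 0.5, -0.9]
grip_width: 0.0853
grasp_force: 0.0
```

Emit:
apply_moves([
  [-0.65, 1, 0, 0],
  [-0.65, 1, 0, 0],
  [-0.65, 1, 0, 0],
  [-0.65, 1, 0, 0],
  [-0.65, 1, 0, 0],
])

```text
clock: 70.43
eef_pos: [0.5777, -0.1045, 0.1343]
tool_rot: [-0.001, 1.0, -0.003, 0.0]
ft_force: [0.0, -0.8, -0.3]
grip_width: 0.0856
grasp_force: 0.0
```

Emit:
apply_moves([
  [-0.65, 1, 0, 0],
  [-0.65, 1, 0, 0],
  [-0.65, 1, 0, 0],
  [-0.65, 1, 0, 0],
  [-0.65, 1, 0, 0],
])

```text
clock: 70.85
eef_pos: [0.6425, -0.0043, 0.1336]
tool_rot: [-0.001, 1.0, -0.003, 0.0]
ft_force: [-0.2, 0.5, 0.5]
grip_width: 0.0856
grasp_force: 0.0
```

Emit:
apply_moves([
  [0, 0.06, 0.6, 0],
  [0, 0.06, 0.6, 0],
  [0, 0.06, 0.6, 0],
  [0, 0.06, 0.6, 0],
  [0, 0.06, 0.6, 0],
])

```text
clock: 71.27
eef_pos: [0.642, 0.0005, 0.073]
tool_rot: [-0.001, 1.0, -0.003, 0.0]
ft_force: [0.2, 0.4, 0.2]
grip_width: 0.0851
grasp_force: 0.0
```

```bash
python3 - <<'E'
from h import *
to(.6418,.001,.035)
E
```

```text
t 71.27 p [6.42e-01 5.00e-04 7.30e-02] phi 180.1 w 0.0851 F [0.2 0.4 0.2] g 0.0 j [ 0.    0.64  0.14  1.07 -0.01  0.  ]
to [0.01 0.04 1.9 ]
```

Emit:
apply_moves([
  [0, 0, 0.5, 0],
  [0, 0, 0.5, 0],
  [0, 0, 0.4, 0],
  [0, 0, 0.3, 0],
  [0, 0, 0.2, 0],
])

```text
clock: 71.68
eef_pos: [0.6416, -0.0001, 0.0347]
tool_rot: [-0.001, 1.0, -0.003, -0.0]
ft_force: [0.5, 0.5, -0.1]
grip_width: 0.0856
grasp_force: 0.0
```

Emit:
apply_moves([
  [0, 0, 0, 0],
  [0, 0, 0, 0],
  [0, 0, 0, 0],
  [0, 0, 0, 0],
  [0, 0, 0, 0],
], claw=1)

```text
clock: 72.1
eef_pos: [0.6426, 0.0, 0.0366]
tool_rot: [-0.001, 1.0, -0.003, 0.001]
ft_force: [0.7, -0.2, 2.7]
grip_width: 0.0579
grasp_force: 64.6
```

Emit:
apply_moves([
  [0, 0, -0.6, 0],
  [0, 0, -1, 0],
  [0, 0, -1, 0],
  [0, 0, -1, 0],
  [0, 0, -1, 0],
])

```text
clock: 72.52
eef_pos: [0.6417, 0.0006, 0.1292]
tool_rot: [-0.001, 1.0, -0.003, -0.0]
ft_force: [0.4, -0.0, -1.5]
grip_width: 0.0578
grasp_force: 64.2
```

Emit:
apply_moves([
  [0.88, -1, 0, 0],
  [0.88, -1, 0, 0],
  [0.88, -1, 0, 0],
  [0.88, -1, 0, 0],
  [0.88, -1, 0, 0],
])

```text
clock: 72.93
eef_pos: [0.5532, -0.1003, 0.1291]
tool_rot: [-0.001, 1.0, -0.003, 0.0]
ft_force: [-0.5, -0.3, -1.1]
grip_width: 0.0576
grasp_force: 64.2
```

Emit:
apply_moves([
  [0.88, -1, 0, 0],
  [0.88, -1, 0, 0],
  [0.88, -1, 0, 0],
  [0.88, -1, 0, 0],
  [0.88, -1, 0, 0],
])

```text
clock: 73.35
eef_pos: [0.4654, -0.2006, 0.1297]
tool_rot: [-0.001, 1.0, -0.003, 0.0]
ft_force: [-0.0, -1.1, -0.0]
grip_width: 0.0578
grasp_force: 64.2
```

Emit:
apply_moves([
  [0.88, -1, 0, 0],
  [0.88, -1, 0, 0],
  [0.88, -1, 0, 0],
  [0.88, -1, 0, 0],
  [0.88, -1, 0, 0],
])

```text
clock: 73.77
eef_pos: [0.3776, -0.3008, 0.1303]
tool_rot: [-0.001, 1.0, -0.003, 0.0]
ft_force: [0.0, -0.2, -0.9]
grip_width: 0.0576
grasp_force: 64.2
```

```bash
python3 - <<'E'
from h import *
to(.376,-.307,.034)
E
```

```text
t 73.77 p [ 0.3776 -0.3008  0.1303] phi 180.1 w 0.0576 F [ 0.  -0.2 -0.9] g 64.2 j [-0.67  0.3  -0.26  1.01 -0.   -0.67]
to [ 0.08 -0.28  4.82]
```

Emit:
apply_moves([
  [0.08, -0.28, 0.5, 0],
  [0, 0, 0.6, 0],
  [0, 0, 0.6, 0],
  [0, 0, 0.6, 0],
  [0, 0, 0.6, 0],
])

```text
clock: 74.18
eef_pos: [0.3771, -0.3058, 0.0713]
tool_rot: [-0.001, 1.0, -0.003, 0.0]
ft_force: [0.6, -0.2, -1.2]
grip_width: 0.0578
grasp_force: 64.2
```

Emit:
apply_moves([
  [0, 0, 0.5, 0],
  [0, 0, 0.5, 0],
  [0, 0, 0.4, 0],
  [0, 0, 0.3, 0],
  [0, 0, 0.2, 0],
])

```text
clock: 74.6
eef_pos: [0.3768, -0.3058, 0.0327]
tool_rot: [-0.001, 1.0, -0.003, -0.0]
ft_force: [1.5, 0.0, -0.6]
grip_width: 0.0578
grasp_force: 64.2
```

Emit:
apply_moves([
  [0, 0, 0, 0],
  [0, 0, 0, 0],
  [0, 0, 0, 0],
  [0, 0, 0, 0],
  [0, 0, 0, 0],
], claw=0.12)

```text
clock: 75.02
eef_pos: [0.3773, -0.3064, 0.0339]
tool_rot: [-0.001, 1.0, -0.003, 0.0]
ft_force: [0.0, 0.7, 0.9]
grip_width: 0.0752
grasp_force: 0.0
```

Emit:
apply_moves([
  [0, 0, -1, 0],
  [0, 0, -1, 0],
  [0, 0, -1, 0],
  [0, 0, -1, 0],
  [0, 0, -1, 0],
])

```text
clock: 75.43
eef_pos: [0.3769, -0.3055, 0.1347]
tool_rot: [-0.001, 1.0, -0.003, 0.0]
ft_force: [0.9, -0.6, 0.6]
grip_width: 0.0748
grasp_force: 0.0
```

Emit:
apply_moves([
  [0.8, -0.8, -0.8, 0],
  [0.8, -0.8, -0.8, 0],
  [0.8, -0.8, -0.8, 0],
  [0.8, -0.8, -0.8, 0],
  [0.8, -0.8, -0.8, 0],
])

```text
clock: 75.85
eef_pos: [0.2963, -0.3857, 0.2151]
tool_rot: [-0.001, 1.0, -0.003, 0.0]
ft_force: [0.3, -0.1, -0.3]
grip_width: 0.0752
grasp_force: 0.0
```

```bash
python3 - <<'E'
from h import *
t=look();st();cv2.imwrite("pics/t11.png",cv2.resize(t["image"],(800,600),interpolation=cv2.INTER_CUBIC))
E
```

```text
x 0.4319 y -0.0092 size 58x29 yaw -86.4
t 75.9 p [ 0.295  -0.3897  0.2185] phi 179.9 w 0.0752 F [-1.1 -1.8  1.6] g 0.0 j [-0.92  0.23 -0.1   1.23 -0.01 -0.92]
```

View pics/t11.png

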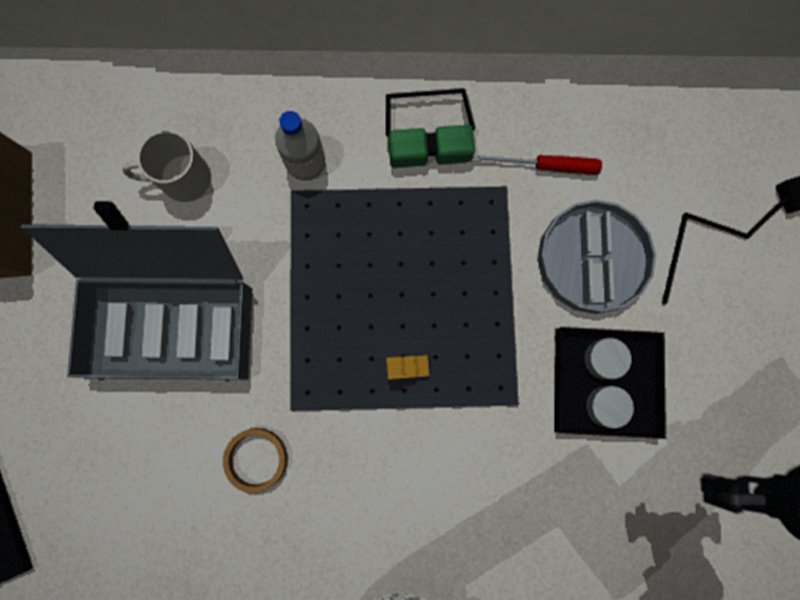

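The picture shows four bars flat in the open case (117–222, 330), two tins in the tray (608,358)/(610,407) and two channels in the dish (597,235)/(597,280). The gauge and bystanders are where they were, and the arm is clear.

Emit:
apply_moves([
  [0, 0, 0, 0],
  [0, 0, 0, 0],
  [0, 0, 0, 0],
  [0, 0, 0, 0],
  [0, 0, 0, 0],
])

```text
clock: 76.32
eef_pos: [0.2974, -0.3842, 0.2131]
tool_rot: [-0.002, 1.0, -0.002, -0.001]
ft_force: [0.5, 1.0, -0.5]
grip_width: 0.075
grasp_force: 0.0
```

```bash
python3 -c "
from workcell import bot
print(bot.job_done())"
```

```text
the job is handed in; nothing more can be done
None
```

The job is handed in at 76 s: the lid rests open on its stop, with four bars in the case, two tins in the tray, two channels in the dish, and the gauge and bystanders where they were; while I set down the first bar the gripper bumped the case (about 33 N at the wrist).

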